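# Shut the exposure unit on a plate without a bang

## Robot

A 6-joint arm with a two-finger parallel gripper is mounted at the origin on a cart in front of the work surface, level with it; the furniture and walls round the work are solid. World frame = base frame: x ahead of the robot, y to its left, z up, the work surface at z = 0. Lengths are in m, angles in rad, forces in N, time in s.
With the tool pointing down it reaches from about 0.25 to 0.725 m from the base axis. Payload 4 kg.
Tool frame: the origin (TCP) lies between the finger pads; the fingertips stand 8 mm ahead of it and the grasp point (between the pads) lies 11 mm behind it; z points along the fingers, y is the direction in which the jaws open and shut (so a half turn about z gives the same grasp; the last joint's range is limited). The gripper opens to 85 mm and grips with 20 to 120 N. Pads are 22 mm wide; open, the fingers measure 114 mm over their backs; the gripper's body (76 mm by 85 mm) begins 54 mm behind the grasp point. The pads swing forward as they close: fully open they stand 13 mm farther back than shut.
Start: joints at [-1.227, 0.241, 0.005, 1.335, 0, 1.571], TCP at [0.169, -0.471, 0.239] pointing down, gripper open.
Joint ranges: [-2.72, 2.72], [-1.05, 1.87], [-1.09, 1.28], [-1.99, 2.15], [-1.42, 1.44], [-3.14, 3.14]. Speed limits (rad/s): [2.79, 2.79, 3.14, 3.14, 3.14, 3.14].

## Interface

Orientations are given as a unit quaternion [x, y, z, w].
In Python, from workcell import * gives the robot as it stands.
- The arm moves only by the tool send_rows, never from a script. Its argument "increments" is a list that holds one entry, the list of rows, each a list of 6 numbers: the shift along the tool's x, y, z in units of 50 mm (1.0 is 50 mm), then the turn, a rotation vector about the tool's x, y, z in units of 10 degrees (1.0 is 10 degrees). In form: [[[x, y, z, ax, ay, az], ...]]. A call has 1 to 8 rows; each row shifts and turns the commanded pose from where the row before left it, along the tool's axes as they then stand; what a row does not reach is not made up. A row lasts 1/8 s, in which the tool goes at most 62.5 mm and 10.7 degrees, less where a joint would pass 70% of its speed; a pose out of reach is approached as far as the arm can. A call with a number of a shift or a turn outside -1 to 1 is refused whole. A call with a gripper value outside its range is refused whole. "grip" is the closure, from 0 (fully open) to 1 (shut), set as the call begins (left out, the last holds). The fingers move at their own pace and stop on an object; the grip force is fixed at half the most. Time passes only in rows, so rows that do not move let the fingers close. It gives the time, the measured TCP pose, the force and the opening at its end, in the units of the state.
- get_obs(): the state, without advancing time (a new reading comes with each control period).
- camera(name): name is "scene" or "top"; returns a dict with "color" (384x512x3 uint8, red, green, blue), "z_map" (384x512 float32, m along the optical axis (not along the pixel's ray), 0 where there is no reading), "intrinsics" (3x3 intrinsics, pixels), "dist" ([k1, k2, p1, p2, k3] as OpenCV has them; the pictures are not rectified), "pose" (4x4, takes a point from camera to world coordinates). Camera axes: x right, y down, z forward; pixel columns grow to the right and rows downward; lengths in m; the calibration is good to about 2 mm. A picture is of the moment at which its call begins.
- job_done(): hands the job in, once; it reports no verdict.
The state is a dict: "clock": time; "joint_pos": joint angles; "joint_vel": joint speeds; "tau": joint torques, N m; "eef_pos": TCP position; "tool_rot": TCP orientation; "ft_force": force on the tool from outside, world axes, zero at the start; "ft_torque": the same for the moment, N m; "grip_width": finger opening in m.
Only numpy, scipy, OpenCV 4.12 (cv2) and the standard library are available. Lean on these libraries where they do the work, as an engineer would, in place of code of your own. Each camera call takes 0.05 s, during which the arm holds its last target.

## Task

A coated plate lies on the glass of the small exposure unit, whose lid stands open, leaning back on its stop; its damper is worn and will not hold it. Reach behind the lid with the fingertips and tip it forward past upright, catch it from below on the outside of the fingers as it falls, well before it is shut, and lower it gently until it is fully shut; then press the round start button beside it all the way down and let it come up again. Nothing is gripped: do not pinch the lid between the fingers, do not jar the plate, and leave the tools lying about where they are.

Things in the scene. Friction and masses are not known exactly. Their poses are not given: they have to be found in the camera images.
- exposure_unit: White box, 170 deep (x) x 252 wide (y) x 80 mm high, fixed on the table. Origin under the middle of its lid bay; x points to its back (hinge side), y to its left, z up. Lid bay y -88..88 mm, rim at z 78, glass bed at z 58. Right of it a control deck, y -160..-90, top z 80, with the start button and a fixed round knob (34 wide, 17 high, at x 30, y -125). Front wall at x -76.
- hinge_mid (a point): Middle of the lid's hinge line, at x +80, y 0, z 78 mm in the unit's frame; axes as the unit's. The hinge line runs along the unit's y.
- lid (a joint): Lid angle, rad: 0 = shut (level), pi/2 upright, 1.70 = open on its stop, leaning back (the start). It balances at about 1.51; below that it falls shut by itself, at about 0.85 rad/s (0.65 to 1.0) times the cosine of the angle: some 2 s from just past balance to half shut (0.8). Nearly level it is carried by about 2.5 N at the lip.
- lid_mid (a point): Middle of the lid's outer face, 77 mm from the hinge line; turns with the lid: shut, x points to the hinge, z up. The lid is a white sheet 152 x 176 x 12 mm (geom lid_c0) without the lip, with a black rubber pad 122 x 158 mm on its inner side (geom lid_c2, 6 mm proud of it). The free edge of the lip is 192 mm from the hinge line, the top when open.
- lip_mid (a point): Mid underside of the pull lip on the lid's free edge: 174 mm from the hinge line, 18 mm in from the edge. Turns with the lid: shut, x points to the hinge, z up. The lip is 124 mm wide (its ends stay 26 mm short of the lid's corners), 9 mm thick: rubber strip (geom lid_c3) under aluminium (lid_c1). Shut, it overhangs the front wall by 36 mm, so fingers can carry it from below until fully down.
- start_button (a joint): Travel of the start button in m: 0 = up, 0.006 = fully down; spring, about 4 N when fully down.
- start_button_top (a point): Middle of the top of the round start button (24 mm wide, vertical travel 6 mm), on the control deck at x -30, y -125 mm in the unit's frame.
- plate: Coated plate, 70 x 96 x 8 mm, lying loose on the glass under the lid; origin in the middle of its underside.
- whetstone: Whetstone 40 x 110 x 17 mm to the left of the unit; loose, not to be moved. Origin at its underside.
- ink_tube: Ink tube 33 x 104 x 22 mm to the right of the unit; loose, not to be moved. Origin at its underside.
- gouge_near: Carving gouge 18 x 135 x 15 mm on the table edge in front of the unit; loose, not to be moved. Origin at its underside.
- eraser: Eraser 23 x 44 x 12 mm in front of the unit to the left; loose, not to be moved. Origin at its underside.

How it is judged:
On the way, in this order (a step that is already met when the one before it is completed fails the run):
1. the lid is tipped forward past its balance point (value of joint lid below 1.4 rad), for 0.05 s.
2. the lid is caught: between 0.3 and 1.25 rad it rests with its inner side on the fingers for 0.3 s and sinks no faster than 0.4 rad/s (value of joint lid between 0.3 and 1.25 rad and velocity of joint lid above -0.4 rad/s and (contact force between the fingers and lid_c2 above 0.3 N or contact force between the fingers and lid_c3 above 0.3 N)), for 0.3 s.
3. the lid is fully shut (value of joint lid below 0.02 rad), for 0.2 s.
4. the start button is pressed down (value of joint start_button above 0.0045 m), for 0.05 s.
At the end, for the whole second after the job is handed in: The lid is shut to within 0.02 rad (about 3 mm at the lip), the start button has been pressed and is up again, and the plate lies on the glass within 5 mm of where it lay (value of joint lid below 0.02 rad and value of joint start_button below 0.0015 m and z of plate in the frame of exposure_unit below 0.062 m and distance of plate from where it was at the start of the episode below 0.005 m and linear speed of plate below 0.02 m/s); the robot touches nothing.
It fails at once if the lid drops shut: it closes the last 0.3 rad faster than 0.6 rad/s (value of joint lid below 0.3 rad and velocity of joint lid below -0.6 rad/s).
It fails at once if the lid is pinched: fingers press its inner and outer side at the same time ((contact force between the fingers and lid_c2 above 1 N or contact force between the fingers and lid_c3 above 1 N) and (contact force between the fingers and lid_c0 above 1 N or contact force between the fingers and lid_c1 above 1 N)).
It fails at once if the start button is pressed before the lid is shut (value of joint start_button above 0.003 m and value of joint lid above 0.03 rad).
It fails at once if the plate is shifted by more than 10 mm or touched by the fingers (distance of plate from where it was at the start of the episode above 0.01 m or contact force between the fingers and plate above 0.3 N).
It fails at once if a tool lying about is moved by more than 20 mm (distance of any of whetstone, ink_tube, gouge_near, eraser from where it was at the start of the episode above 0.02 m).
It also fails if it takes over 64 s, if anything falls off the work surface, if the arm or the gripper's body presses on something with over 40 N, if the wrist force passes 120 N, or if a joint passes its speed limit or range.

## Working session

There is one attempt and no reset: what is moved stays moved. The work goes in short steps, Python scripts to look and compute and a tool call to move; the robot and the scene stay as the last step left them, time stands still between calls to the robot, and variables do not carry over. Pictures are saved under pics/ and viewed, and the job is handed in when it is done.

Besides the shell and the picture viewer there is one more tool, called as name(argument=value, ...) on one line, values as JSON. send_rows: Moves the arm, as the interface text tells. Its arguments: {"type":"object","properties":{"increments":{"type":"array"},"grip":{"type":"number"}},"required":["increments"]}

```bash
ls; mkdir -p pics; python3 - <<'E'
from workcell import *
import cv2,numpy as np
o=get_obs();print(o)
for n in("scene","top"):
    c=camera(n);cv2.imwrite(f"pics/{n}0.png",cv2.resize(c["color"][:,:,::-1],(800,600)))
    np.savez(f"{n}0.npz",**c);print(n,c["intrinsics"],c["dist"],c["pose"])
E
```

```text
pics
{'clock': 0.0, 'joint_pos': array([-1.22700575e+00,  2.41450401e-01,  3.69575224e-03,  1.33518877e+00,
       -2.20989803e-05,  1.57082804e+00]), 'joint_vel': array([-8.21961830e-05, -1.15648384e-04, -7.99323872e-04, -1.09076876e-03,
        1.39207296e-03,  6.01121266e-04]), 'tau': array([ 2.63978895e-03, -3.72317934e+01,  2.52408636e+01,  1.68643525e-02,
        5.98648307e-05, -1.28719495e-05]), 'eef_pos': array([ 0.16831231, -0.47015563,  0.23838338]), 'tool_rot': array([ 9.85264490e-01,  1.71034302e-01, -1.94533622e-04, -1.05583244e-03]), 'ft_force': array([ 0.00640739, -0.34144714, -0.70577351]), 'ft_torque': array([-0.00652016,  0.0255026 , -0.01582552]), 'grip_width': 0.08545428461643947}
scene [[494.52331311   0.         252.67574019]
 [  0.         494.52331311 190.80939433]
 [  0.           0.           1.        ]] [-0.07662068  0.          0.          0.          0.        ] [[ 0.54481957 -0.61470009  0.5703643  -0.44241371]
 [-0.83855077 -0.39770674  0.3723734  -0.60760975]
 [-0.00206023 -0.68115574 -0.73213565  1.34842798]
 [ 0.          0.          0.          1.        ]]
top [[499.35693962   0.         248.75396498]
 [  0.         499.35693962 185.96760081]
 [  0.           0.           1.        ]] [0.07724135 0.         0.         0.         0.        ] [[-1.64154608e-02 -9.87280743e-01  1.58136861e-01  2.90756203e-01]
 [-9.99864914e-01  1.63398297e-02 -1.77848547e-03  2.22377947e-03]
 [-8.28064927e-04 -1.58144694e-01 -9.87415602e-01  1.44893725e+00]
 [ 0.00000000e+00  0.00000000e+00  0.00000000e+00  1.00000000e+00]]
```

View pics/scene0.png

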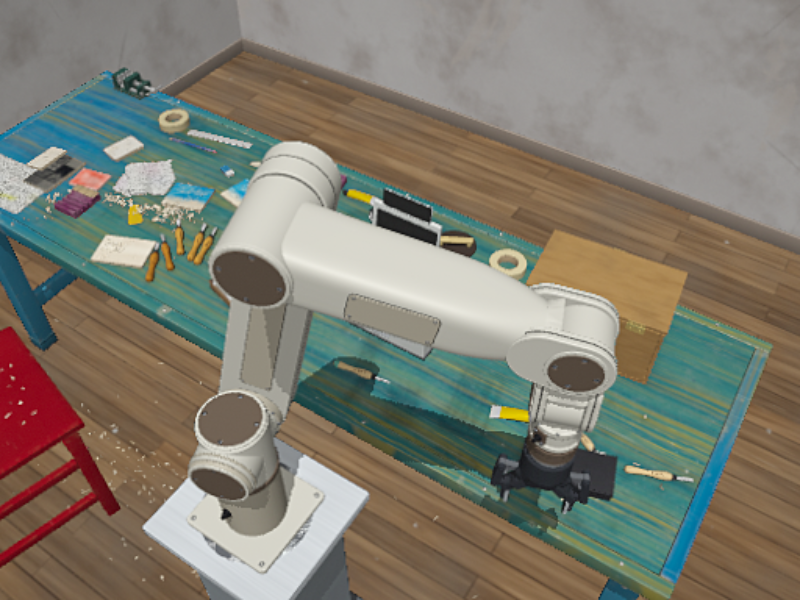

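View pics/top0.png

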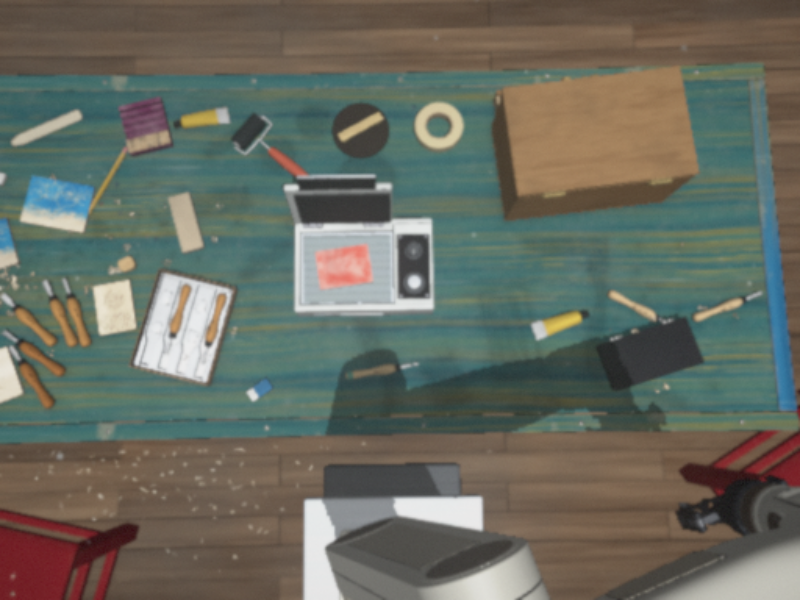

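The top view shows the unit at about (295–435, 175–315) with the lid leaning back, the button (light) at (413,282) and the knob at (413,250). The gouge is at (385,370), the eraser at (258,390), the whetstone at (185,222) and the ink tube at (560,323). Next I'll enlarge this area and measure.

```bash
cat > h.py <<'E'
import numpy as np,cv2
def load(n): return dict(np.load(n))
def ray(c,u,v):
    p=cv2.undistortPoints(np.array([[[u,v]]],float),c["intrinsics"],c["dist"])[0,0]
    return np.array([p[0],p[1],1.])
def at_z(c,u,v,z):
    d=c["pose"][:3,:3]@ray(c,u,v);o=c["pose"][:3,3];return o+d*(z-o[2])/d[2]
def at_d(c,u,v):
    r=ray(c,u,v);z=c["z_map"][int(round(v)),int(round(u))];return c["pose"][:3,:3]@(r*z)+c["pose"][:3,3]
def proj(c,P):
    T=np.linalg.inv(c["pose"]);q,_=cv2.projectPoints(np.array(P,float).reshape(-1,1,3),cv2.Rodrigues(T[:3,:3])[0],T[:3,3],c["intrinsics"],c["dist"]);return q[:,0]
E
python3 - <<'E'
from h import *
c=load("top0.npz")
im=c["color"][100:220,170:300,::-1];im=cv2.resize(im,None,fx=5,fy=5,interpolation=cv2.INTER_CUBIC)
for i in range(0,130,10): cv2.putText(im,str(170+i),(i*5,10),0,.35,(0,0,255),1);im[:,i*5]=im[:,i*5]//2
for i in range(0,120,10): cv2.putText(im,str(100+i),(0,i*5+4),0,.35,(0,0,255),1);im[i*5]=im[i*5]//2
cv2.imwrite("pics/crop0.png",im)
im=c["color"][180:270,150:390,::-1];im=cv2.resize(im,None,fx=3.3,fy=3.3,interpolation=cv2.INTER_CUBIC);cv2.imwrite("pics/crop1.png",im)
E
```

```text
(no output)
```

View pics/crop0.png

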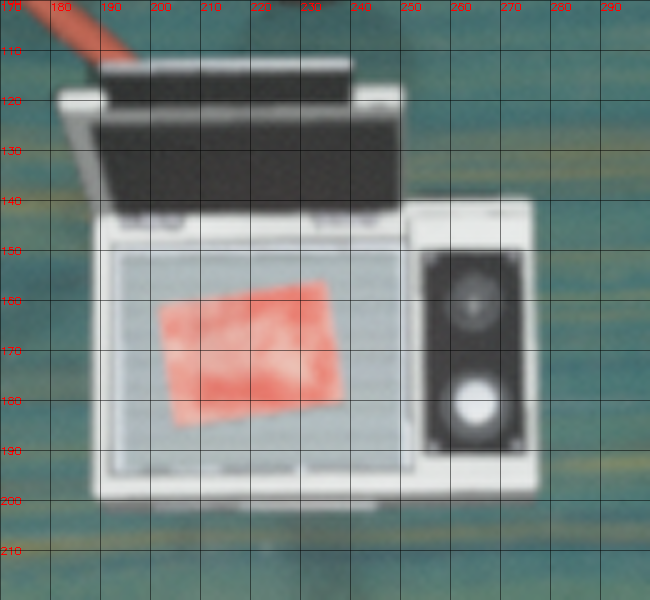

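View pics/crop1.png

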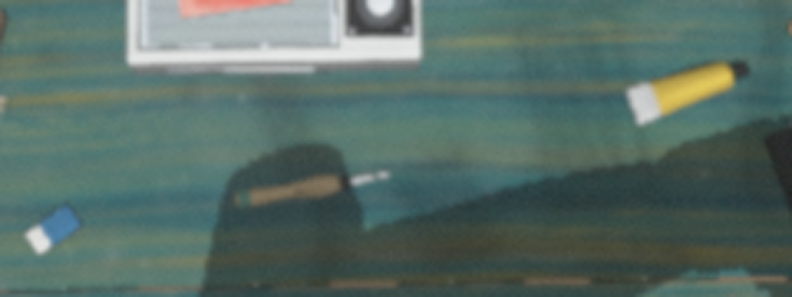

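```bash
python3 - <<'E'
from h import *
c=load("top0.npz")
for n,u,v,z in [("FL",188.8,199,.079),("FR",277.5,198,.08),("BR",276.3,139.5,.08),("bayBL",189,142.5,.078),("button",265.2,180.3,.086),("knob",265,160,.097),("lipL",189.5,112.5,.268),("lipR",240.5,111.5,.268),("lidcornL",182,119,.23),("lidcornR",250.5,117,.23)]:
    print(n,at_z(c,u,v,z).round(4),at_d(c,u,v).round(4))
# fit via plane-known points
U=np.array([[-76,92],[-76,-160],[94,-160],[-30,-125],[30,-125]])/1e3
W=np.array([at_z(c,*p)[:2] for p in [(188.8,199,.079),(277.5,198,.08),(276.3,139.5,.08),(265.2,180.3,.086),(265,160,.097)]])
mu,mw=U.mean(0),W.mean(0);H=(U-mu).T@(W-mw);a=np.arctan2(H[0,1]-H[1,0],H[0,0]+H[1,1])
R=np.array([[np.cos(a),-np.sin(a)],[np.sin(a),np.cos(a)]]);t=mw-R@mu
print("yaw",np.degrees(a),"t",t);print((W-(U@R.T+t)).round(4))
# depth points of top surfaces
for p in [(255,143),(270,145),(270,195),(200,197),(240,197),(219,197),(220,112.5),(215,130),(240,130),(200,170)]: print(p,at_d(c,*p).round(4))
E
```

```text
FL [0.4764 0.166  0.079 ] [0.4792 0.1685 0.0584]
FR [ 0.475  -0.0792  0.08  ] [ 0.486  -0.084  -0.0018]
BR [ 0.6412 -0.08    0.08  ] [ 0.6604 -0.0845  0.005 ]
bayBL [0.637  0.1659 0.078 ] [0.6335 0.1643 0.0919]
button [ 0.5242 -0.046   0.086 ] [ 0.5211 -0.0454  0.1042]
knob [ 0.5792 -0.0463  0.097 ] [ 0.5792 -0.0463  0.0971]
lipL [0.6643 0.142  0.268 ] [0.6665 0.1429 0.2608]
lipR [0.6649 0.0173 0.268 ] [0.7494 0.0207 0.0015]
lidcornL [0.6596 0.1654 0.23  ] [0.6595 0.1653 0.2305]
lidcornR [ 0.6622 -0.0073  0.23  ] [ 0.7336 -0.0091 -0.0043]
yaw -0.15346307798548176 t [0.55105451 0.07848751]
[[ 0.0011 -0.0047]
 [ 0.0004  0.0022]
 [-0.0034  0.0018]
 [ 0.0035  0.0004]
 [-0.0015  0.0003]]
(255, 143) [ 0.6309 -0.0197  0.0847]
(270, 145) [ 0.626  -0.0619  0.0787]
(270, 195) [ 0.4843 -0.0588  0.0757]
(200, 197) [0.4815 0.1352 0.0787]
(240, 197) [0.48   0.0245 0.0763]
(219, 197) [0.4809 0.0827 0.0766]
(220, 112.5) [0.6631 0.0675 0.2682]
(215, 130) [0.6426 0.0856 0.1843]
(240, 130) [0.6421 0.0204 0.1821]
(200, 170) [0.5623 0.1374 0.0547]
```

```bash
cat > plan.py <<'E'
import numpy as np
from scipy.spatial.transform import Rotation as R, Slerp
def rot(phi_deg,head_deg=0):
    p,h=np.radians([phi_deg,head_deg])
    z=np.array([np.cos(p),0,-np.sin(p)]);y=np.array([0,-1.,0]);x=np.cross(y,z)
    return R.from_euler('z',h)*R.from_matrix(np.c_[x,y,z])
def rows(p0,r0,p1,r1,n):
    "n equal rows from pose0 to pose1, straight & slerp"
    s=Slerp([0,1],R.concatenate([r0,r1]));out=[]
    for i in range(n):
        a,b=s(i/n),s((i+1)/n)
        d=a.inv().apply((np.array(p1)-p0)/n)/.05; w=(a.inv()*b).as_rotvec()/np.radians(10)
        out.append(np.r_[d,w].round(2).tolist())
    return out
def now():
    from workcell import get_obs
    o=get_obs();r=R.from_quat(o["tool_rot"]);z=r.as_matrix()[:,2]
    print("t",o["clock"].__round__(2),"p",o["eef_pos"].round(4),"pitch",np.degrees(np.arctan2(-z[2],np.hypot(z[0],z[1]))).round(1),"z",z.round(3),"x",r.as_matrix()[:,0].round(3),"q",o["joint_pos"].round(3),"F",o["ft_force"].round(2),"w",round(o["grip_width"],3))
    return o["eef_pos"],r
def show(*segs,start=None):
    p,r=start if start else now()
    for (q,phi,n) in segs:
        r1=rot(*np.atleast_1d(phi)) 
        print(q,phi);[print("  ",x) for x in rows(np.array(p),r,np.array(q),r1,n)]
        p,r=q,r1
E
python3 - <<'E'
from plan import *
show(([.33,-.3,.36],90,6),([.42,.07,.36],90,9))
E
```

```text
t 0.1 p [ 0.1684 -0.4702  0.2385] pitch 89.9 z [-0.001  0.002 -1.   ] x [ 0.941  0.337 -0.   ] q [-1.227  0.241  0.004  1.335 -0.     1.571] F [ 0.22 -0.15  0.91] w 0.085
[0.33, -0.3, 0.36] 90
   [0.7, -0.35, -0.4, -0.0, 0.0, 0.33]
   [0.68, -0.39, -0.4, -0.0, 0.0, 0.33]
   [0.65, -0.43, -0.4, -0.0, 0.0, 0.33]
   [0.63, -0.47, -0.4, -0.0, 0.0, 0.33]
   [0.6, -0.5, -0.4, -0.0, 0.0, 0.33]
   [0.57, -0.54, -0.4, -0.0, 0.0, 0.33]
[0.42, 0.07, 0.36] 90
   [0.2, -0.82, 0.0, 0.0, 0.0, 0.0]
   [0.2, -0.82, 0.0, 0.0, 0.0, 0.0]
   [0.2, -0.82, 0.0, 0.0, 0.0, 0.0]
   [0.2, -0.82, 0.0, 0.0, 0.0, 0.0]
   [0.2, -0.82, 0.0, 0.0, 0.0, 0.0]
   [0.2, -0.82, 0.0, 0.0, 0.0, 0.0]
   [0.2, -0.82, 0.0, 0.0, 0.0, 0.0]
   [0.2, -0.82, 0.0, 0.0, 0.0, 0.0]
   [0.2, -0.82, 0.0, 0.0, 0.0, 0.0]
```

send_rows(increments=[[[0.7, -0.35, -0.4, 0, 0, 0.33], [0.68, -0.39, -0.4, 0, 0, 0.33], [0.65, -0.43, -0.4, 0, 0, 0.33], [0.63, -0.47, -0.4, 0, 0, 0.33], [0.6, -0.5, -0.4, 0, 0, 0.33], [0.57, -0.54, -0.4, 0, 0, 0.33]]], grip=1)

```text
clock: 0.85
eef_pos: [0.331, -0.2994, 0.3596]
tool_rot: [1.0, -0.002, -0.0, -0.0]
ft_force: [0.5, -0.4, 0.1]
grip_width: 0.0003
```

```bash
python3 -c "
from plan import *
now()"
```

```text
t 0.85 p [ 0.331  -0.2994  0.3596] pitch 90.0 z [-0.001  0.001 -1.   ] x [ 1.    -0.004 -0.001] q [-0.735  0.114  0.159  1.617 -0.     2.41 ] F [ 0.55 -0.43  0.14] w 0.0
```

```bash
python3 - <<'E'
import re
s=open('plan.py').read().replace("y=np.array([0,-1.,0])","y=np.array([0,1.,0])")
open('plan.py','w').write(s)
from plan import *
p,r=now()
n=18;d=(np.array([.42,.07,.36])-p)/n
for i in range(n):
    print((r.inv().apply(d)/.05).round(2), end=' ; '); r=r*R.from_rotvec([0,0,-np.radians(10)])
E
```

```text
t 0.85 p [ 0.331  -0.2994  0.3596] pitch 90.0 z [-0.001  0.001 -1.   ] x [ 1.    -0.004 -0.001] q [-0.735  0.114  0.159  1.617 -0.     2.41 ] F [ 0.55 -0.43  0.14] w 0.0
[ 0.1  -0.41 -0.  ] ; [ 0.17 -0.39 -0.  ] ; [ 0.23 -0.35 -0.  ] ; [ 0.29 -0.31 -0.  ] ; [ 0.34 -0.25 -0.  ] ; [ 0.38 -0.19 -0.  ] ; [ 0.4  -0.12 -0.  ] ; [ 0.42 -0.05 -0.  ] ; [ 0.42  0.02 -0.  ] ; [ 0.41  0.1  -0.  ] ; [ 0.39  0.17 -0.  ] ; [ 0.35  0.23 -0.  ] ; [ 0.31  0.29 -0.  ] ; [ 0.25  0.34 -0.  ] ; [ 0.19  0.38 -0.  ] ; [ 0.12  0.4  -0.  ] ; [ 0.05  0.42 -0.  ] ; [-0.02  0.42 -0.  ] ;
```

send_rows(increments=[[[0.1, -0.41, 0, 0, 0, -1], [0.17, -0.39, 0, 0, 0, -1], [0.23, -0.35, 0, 0, 0, -1], [0.29, -0.31, 0, 0, 0, -1], [0.34, -0.25, 0, 0, 0, -1], [0.38, -0.19, 0, 0, 0, -1], [0.4, -0.12, 0, 0, 0, -1], [0.42, -0.05, 0, 0, 0, -1]]])

```text
clock: 1.85
eef_pos: [0.3697, -0.1356, 0.3589]
tool_rot: [0.765, 0.644, -0.0, -0.0]
ft_force: [-0.1, -0.6, 0.1]
grip_width: 0.0002
```

send_rows(increments=[[[0.42, 0.02, 0, 0, 0, -1], [0.41, 0.1, 0, 0, 0, -1], [0.39, 0.17, 0, 0, 0, -1], [0.35, 0.23, 0, 0, 0, -1], [0.31, 0.29, 0, 0, 0, -1], [0.25, 0.34, 0, 0, 0, -1], [0.19, 0.38, 0, 0, 0, -1], [0.12, 0.4, 0, 0, 0, -1]]])

```text
clock: 2.85
eef_pos: [0.409, 0.0285, 0.3589]
tool_rot: [0.172, 0.985, -0.0, -0.0]
ft_force: [-0.2, 0.0, 0.4]
grip_width: 0.0002
```

send_rows(increments=[[[0.05, 0.42, 0, 0, 0, -1], [-0.02, 0.42, 0, 0, 0, -1]]])

```text
clock: 3.1
eef_pos: [0.4186, 0.0696, 0.3589]
tool_rot: [-0.002, 1.0, -0.0, -0.001]
ft_force: [0.0, -0.3, 0.4]
grip_width: 0.0001
```

```bash
python3 - <<'E'
from plan import *
# rehearsal: pitch down to 40 deg at low front pose; TCP=tip-8mm
show(([.40,.07,.20],60,4),([.42,.07,.07],40,4))
E
```

```text
t 3.1 p [0.4186 0.0696 0.3589] pitch 89.9 z [-0.001 -0.    -1.   ] x [-1.    -0.004  0.001] q [ 0.165  0.069  0.107  1.61  -0.     0.161] F [ 0.04 -0.31  0.4 ] w 0.0
[0.4, 0.07, 0.2] 60
   [0.09, 0.0, 0.79, 0.0, -0.75, 0.01]
   [0.2, 0.0, 0.78, 0.0, -0.75, 0.01]
   [0.3, 0.0, 0.74, 0.0, -0.75, 0.01]
   [0.39, 0.0, 0.7, 0.0, -0.75, 0.01]
[0.42, 0.07, 0.07] 40
   [0.24, 0.0, 0.61, 0.0, -0.5, 0.0]
   [0.29, 0.0, 0.59, 0.0, -0.5, 0.0]
   [0.34, 0.0, 0.56, 0.0, -0.5, 0.0]
   [0.39, 0.0, 0.53, 0.0, -0.5, 0.0]
```

send_rows(increments=[[[0.09, 0, 0.79, 0, -0.75, 0], [0.2, 0, 0.78, 0, -0.75, 0], [0.3, 0, 0.74, 0, -0.75, 0], [0.39, 0, 0.7, 0, -0.75, 0]]])

```text
clock: 3.6
eef_pos: [0.3993, 0.0688, 0.1995]
tool_rot: [0.001, 0.965, 0.0, 0.261]
ft_force: [1.6, -0.3, -2.0]
grip_width: -0.0001
```

send_rows(increments=[[[0.24, 0, 0.61, 0, -0.5, 0], [0.29, 0, 0.59, 0, -0.5, 0], [0.34, 0, 0.56, 0, -0.5, 0], [0.39, 0, 0.53, 0, -0.5, 0]]])

```text
clock: 4.1
eef_pos: [0.4617, 0.0897, 0.111]
tool_rot: [0.005, 0.918, -0.009, 0.396]
ft_force: [0.7, 0.3, -0.4]
grip_width: -0.0001
```

```bash
python3 - <<'E'
from plan import *
now()
from workcell import *
import cv2
c=camera("scene");cv2.imwrite("pics/s1.png",cv2.resize(c["color"][:,:,::-1],(800,600)))
c=camera("top");np.savez("top1.npz",**c);cv2.imwrite("pics/t1.png",cv2.resize(c["color"][80:280,120:380,::-1],None,fx=3,fy=3,interpolation=cv2.INTER_CUBIC))
E
```

```text
t 4.1 p [0.4617 0.0897 0.111 ] pitch 43.3 z [ 0.727 -0.021 -0.686] x [-0.686  0.003 -0.727] q [ 0.371  0.028 -1.085 -0.316 -0.287  0.265] F [ 0.75  0.28 -0.43] w -0.0
```

View pics/s1.png

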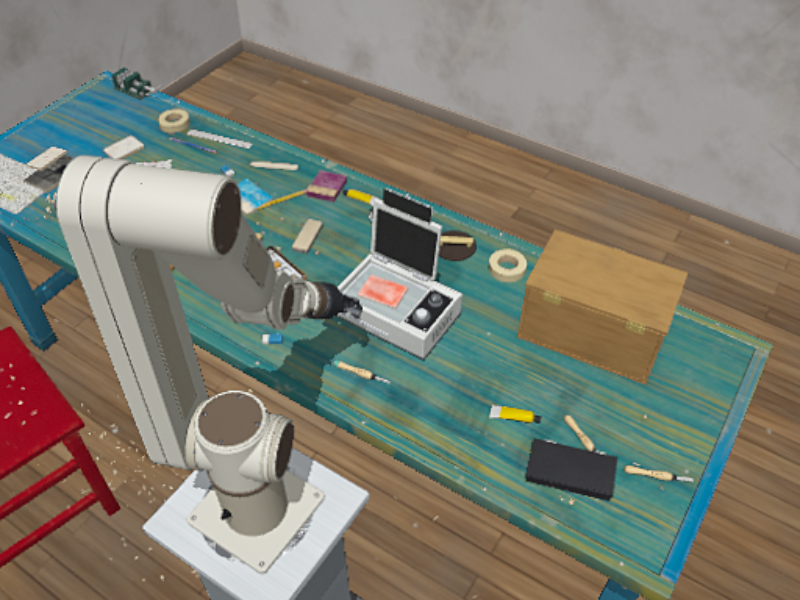

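View pics/t1.png

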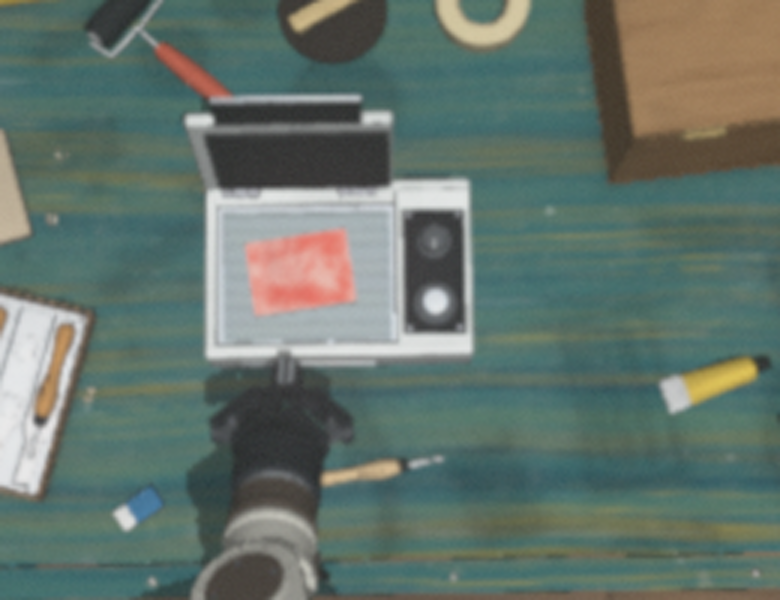

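```bash
cat > kin.py <<'E'
import numpy as np
from scipy.optimize import least_squares
from scipy.spatial.transform import Rotation as R
lo=np.array([-2.72,-1.05,-1.09,-1.99,-1.42,-3.14]);hi=np.array([2.72,1.87,1.28,2.15,1.44,3.14])
def fk(q,k):
    a0,h,L1,L2,D,L6=k
    f=q[1]-q[2];p=f+q[3]
    t=np.array([np.cos(p),0,-np.sin(p)]);n=np.array([np.sin(p),0,np.cos(p)])
    w=np.array([a0+L1*np.sin(q[1])+L2*np.cos(f),0,h+L1*np.cos(q[1])-L2*np.sin(f)])
    z=R.from_rotvec(n*q[4]).apply(t)
    Y=R.from_euler('z',q[0])
    return Y.apply(w+D*t+L6*z),Y.apply(z),Y.apply(w)
DAT=[([-1.227,.24145,.0037,1.33519,0,0],[.16831,-.47016,.23838]),([-.735,.114,.159,1.617,0,0],[.331,-.2994,.3596]),([.165,.069,.107,1.61,0,0],[.4186,.0696,.3589]),([.371,.028,-1.085,-.316,-.287,0],[.4617,.0897,.111])]
def fit():
    f=lambda k:np.r_[np.concatenate([fk(q,k)[0]-p for q,p in DAT])*1e3, (k-np.array([0,.245,.5,.39,.11,.29]))*1]
    s=least_squares(f,[0,.245,.5,.39,.11,.29]);return s.x,s.fun
K=fit()[0]
def ik(p,z,q0=None,k=K):
    best=None
    for g in ([q0] if q0 is not None else [[.1,.2,-.5,.6,.1,0],[-.5,.2,-.5,0,1,0],[.6,.2,-.5,0,-1,0],[0,-.3,-1,.3,0,0]]):
        f=lambda q:np.r_[(fk(np.r_[q,0],k)[0]-p)*1e3,(fk(np.r_[q,0],k)[1]-z)*300]
        s=least_squares(f,np.clip(g[:5],lo[:5]+.001,hi[:5]-.001),bounds=(lo[:5]+.02,hi[:5]-.02))
        if best is None or s.cost<best.cost: best=s
    return best.x,np.sqrt(best.cost*2)
E
python3 - <<'E'
from kin import *
k,r=fit();print(k.round(4),r.round(1))
for q,p in DAT: print(fk(q,k)[1].round(3))
# final pose: contact (0.439,.078), tip s mm beyond, finger half 11
for y in (.04,.07,.1):
  for el in (30,40,45,50,55,60):
    for hd in (-80,-60,-45,-30,-15,0,15,30,45,60,80):
      e,h=np.radians([el,hd]);z=np.array([np.cos(e)*np.cos(h),np.cos(e)*np.sin(h),-np.sin(e)])
      n=np.array([np.sin(e)*np.cos(h),np.sin(e)*np.sin(h),np.cos(e)])
      p=np.array([.439,y,.078])-n*.013+z*.017
      q,c=ik(p,z)
      if c<1.5: print(y,el,hd,q.round(2),round(c,1))
E
```

```text
[-0.011   0.2578  0.503   0.4017  0.1198  0.2956] [-0.2  0.6 -2.1  0.6 -0.4  0.7  0.2  0.1  0.6 -0.4 -0.   0.8 -0.   0.
  0.   0.   0.   0. ]
[-0.001  0.002 -1.   ]
[-0.001  0.001 -1.   ]
[-0.001 -0.    -1.   ]
[ 0.727 -0.021 -0.686]
0.04 30 -80 [ 0.62  0.74 -0.22  1.26 -0.9 ] 0.0
0.04 30 -60 [ 0.68  0.57 -0.55  0.72 -1.03] 0.0
0.04 30 -45 [ 0.68  0.45 -0.84  0.11 -1.04] 0.0
0.04 30 45 [-0.47  0.44 -1.04 -0.4   0.97] 0.0
0.04 30 60 [-0.51  0.48 -0.75  0.31  1.05] 0.0
0.04 30 80 [-0.48  0.65 -0.38  1.01  0.97] 0.0
0.04 40 -80 [ 0.57  0.61 -0.29  1.1  -0.78] 0.0
0.04 40 -60 [ 0.62  0.45 -0.58  0.65 -0.87] 0.0
0.04 40 -45 [ 0.61  0.34 -0.81  0.21 -0.85] 0.0
0.04 40 -30 [ 0.55  0.29 -1.04 -0.27 -0.74] 0.0
0.04 40 45 [-0.39  0.29 -0.97 -0.12  0.79] 0.0
0.04 40 60 [-0.43  0.37 -0.74  0.35  0.87] 0.0
0.04 40 80 [-0.42  0.53 -0.44  0.89  0.84] 0.0
0.04 45 -80 [ 0.54  0.55 -0.32  1.04 -0.72] 0.0
0.04 45 -60 [ 0.58  0.4  -0.59  0.64 -0.78] 0.0
0.04 45 -45 [ 0.56  0.3  -0.79  0.27 -0.76] 0.0
0.04 45 -30 [ 0.5   0.22 -0.99 -0.12 -0.65] 0.0
0.04 45 45 [-0.35  0.24 -0.93 -0.    0.69] 0.0
0.04 45 6
[... 5694 characters left out ...]
3] 0.0
0.1 55 30 [ 0.05  0.11 -0.99 -0.08  0.26] 0.0
0.1 55 45 [-0.06  0.16 -0.89  0.09  0.45] 0.0
0.1 55 60 [-0.13  0.23 -0.75  0.33  0.56] 0.0
0.1 55 80 [-0.16  0.35 -0.54  0.67  0.61] 0.0
0.1 60 -80 [ 0.54  0.47 -0.29  1.01 -0.49] 0.0
0.1 60 -60 [ 0.56  0.35 -0.48  0.76 -0.52] 0.0
0.1 60 -45 [ 0.56  0.27 -0.62  0.55 -0.51] 0.0
0.1 60 -30 [ 0.52  0.19 -0.75  0.35 -0.45] 0.0
0.1 60 -15 [ 0.44  0.13 -0.85  0.17 -0.33] 0.0
0.1 60 0 [ 0.33  0.09 -0.92  0.06 -0.16] 0.0
0.1 60 15 [ 0.2   0.08 -0.94  0.03  0.03] 0.0
0.1 60 30 [ 0.08  0.1  -0.91  0.08  0.22] 0.0
0.1 60 45 [-0.02  0.14 -0.83  0.22  0.37] 0.0
0.1 60 60 [-0.08  0.21 -0.71  0.41  0.47] 0.0
0.1 60 80 [-0.12  0.32 -0.53  0.68  0.52] 0.0
```

```bash
python3 - <<'E'
from kin import *
e=np.radians(60);z=np.array([np.cos(e),0,-np.sin(e)])
W=[(.45,.07,.2),(.45,.07,.36),(.6465,.07,.356),(.6965,.07,.2696),(.6235,.07,.263),(.5935,.07,.315),(.54,.07,.30),(.513,.07,.204)]
q=None
for w in W:
    q,c=ik(np.array(w),z);print(w,q.round(2),round(c,2))
from plan import *
print()
show(([.45,.07,.2],60,3),([.45,.07,.36],60,4),([.6465,.07,.356],60,5),([.6965,.07,.2696],60,4))
E
```

```text
(0.45, 0.07, 0.2) [ 0.23 -0.18 -0.68  0.56 -0.11] 0.0
(0.45, 0.07, 0.36) [ 0.23 -0.28 -0.33  1.01 -0.11] 0.0
(0.6465, 0.07, 0.356) [ 0.14  0.11  0.01  0.95 -0.07] 0.0
(0.6965, 0.07, 0.2696) [ 0.13  0.24 -0.05  0.76 -0.06] 0.0
(0.6235, 0.07, 0.263) [ 0.15  0.11 -0.23  0.71 -0.07] 0.0
(0.5935, 0.07, 0.315) [ 0.16  0.02 -0.19  0.84 -0.08] 0.0
(0.54, 0.07, 0.3) [ 0.18 -0.08 -0.33  0.8  -0.09] 0.0
(0.513, 0.07, 0.204) [ 0.19 -0.05 -0.56  0.55 -0.09] 0.0

t 4.2 p [0.4599 0.0899 0.1066] pitch 43.9 z [ 0.72  -0.022 -0.693] x [-0.694 -0.001 -0.72 ] q [ 0.372  0.035 -1.085 -0.313 -0.286  0.265] F [-0.   -0.54  0.95] w 0.0
[0.45, 0.07, 0.2] 60
   [-0.4, -0.14, -0.48, -0.04, 0.54, -0.0]
   [-0.36, -0.14, -0.51, -0.04, 0.54, -0.0]
   [-0.31, -0.14, -0.54, -0.04, 0.54, -0.0]
[0.45, 0.07, 0.36] 60
   [-0.4, 0.0, -0.69, 0.0, 0.0, 0.0]
   [-0.4, 0.0, -0.69, 0.0, 0.0, 0.0]
   [-0.4, 0.0, -0.69, 0.0, 0.0, 0.0]
   [-0.4, 0.0, -0.69, 0.0, 0.0, 0.0]
[0.6465, 0.07, 0.356] 60
   [-0.67, 0.0, 0.41, 0.0, 0.0, 0.0]
   [-0.67, 0.0, 0.41, 0.0, 0.0, 0.0]
   [-0.67, 0.0, 0.41, 0.0, 0.0, 0.0]
   [-0.67, 0.0, 0.41, 0.0, 0.0, 0.0]
   [-0.67, 0.0, 0.41, 0.0, 0.0, 0.0]
[0.6965, 0.07, 0.2696] 60
   [-0.0, 0.0, 0.5, 0.0, 0.0, 0.0]
   [-0.0, 0.0, 0.5, 0.0, 0.0, 0.0]
   [-0.0, 0.0, 0.5, 0.0, 0.0, 0.0]
   [-0.0, 0.0, 0.5, 0.0, 0.0, 0.0]
```

send_rows(increments=[[[-0.4, -0.14, -0.48, -0.04, 0.54, 0], [-0.36, -0.14, -0.51, -0.04, 0.54, 0], [-0.31, -0.14, -0.54, -0.04, 0.54, 0], [-0.4, 0, -0.69, 0, 0, 0], [-0.4, 0, -0.69, 0, 0, 0], [-0.4, 0, -0.69, 0, 0, 0], [-0.4, 0, -0.69, 0, 0, 0]]])

```text
clock: 5.08
eef_pos: [0.4447, 0.0707, 0.3534]
tool_rot: [0.002, 0.963, -0.001, 0.271]
ft_force: [-0.3, 0.7, -0.0]
grip_width: -0.0
```

```bash
python3 - <<'E'
from plan import *
show(([.6465,.07,.365],60,6),([.6965,.07,.272],60,4))
E
```

```text
t 5.08 p [0.4447 0.0707 0.3534] pitch 58.5 z [ 0.522 -0.003 -0.853] x [-0.853  0.004 -0.522] q [ 0.241 -0.296 -0.367  0.963 -0.128  0.211] F [-0.33  0.65 -0.01] w -0.0
[0.6465, 0.07, 0.365] 60
   [-0.59, 0.0, 0.32, -0.0, 0.02, -0.0]
   [-0.6, 0.0, 0.32, -0.0, 0.02, -0.0]
   [-0.6, -0.0, 0.31, -0.0, 0.02, -0.0]
   [-0.6, -0.0, 0.31, -0.0, 0.02, -0.0]
   [-0.6, -0.0, 0.31, -0.0, 0.02, -0.0]
   [-0.6, -0.0, 0.31, -0.0, 0.02, -0.0]
[0.6965, 0.07, 0.272] 60
   [0.02, 0.0, 0.53, 0.0, 0.0, 0.0]
   [0.02, 0.0, 0.53, 0.0, 0.0, 0.0]
   [0.02, 0.0, 0.53, 0.0, 0.0, 0.0]
   [0.02, 0.0, 0.53, 0.0, 0.0, 0.0]
```

send_rows(increments=[[[-0.6, 0, 0.32, 0, 0.02, 0], [-0.6, 0, 0.32, 0, 0.02, 0], [-0.6, 0, 0.31, 0, 0.02, 0], [-0.6, 0, 0.31, 0, 0.02, 0], [-0.6, 0, 0.31, 0, 0.02, 0], [-0.6, 0, 0.31, 0, 0.02, 0]]])

```text
clock: 5.82
eef_pos: [0.6487, 0.0699, 0.3644]
tool_rot: [0.002, 0.965, -0.001, 0.261]
ft_force: [0.7, 1.4, -0.5]
grip_width: 0.0001
```

send_rows(increments=[[[0, 0, 0.53, 0, 0, 0], [0, 0, 0.53, 0, 0, 0], [0, 0, 0.53, 0, 0, 0], [0, 0, 0.53, 0, 0, 0]]])

```text
clock: 6.32
eef_pos: [0.7016, 0.0697, 0.2722]
tool_rot: [0.002, 0.965, -0.001, 0.261]
ft_force: [0.1, -0.2, -0.7]
grip_width: -0.0004
```

```bash
python3 - <<'E'
from plan import *
now()
from workcell import *
import cv2
c=camera("scene");np.savez("scene2.npz",**c);cv2.imwrite("pics/s2.png",cv2.resize(c["color"][90:250,190:350,::-1],None,fx=3.7,fy=3.7,interpolation=cv2.INTER_CUBIC))
c=camera("top");np.savez("top2.npz",**c);cv2.imwrite("pics/t2.png",cv2.resize(c["color"][80:230,150:320,::-1],None,fx=4,fy=4,interpolation=cv2.INTER_CUBIC))
now()
E
```

```text
t 6.33 p [0.7016 0.0697 0.2722] pitch 59.8 z [ 0.503 -0.003 -0.864] x [-0.864  0.004 -0.503] q [ 0.127  0.264 -0.019  0.764 -0.066  0.113] F [ 0.08 -0.21 -0.73] w -0.0
t 6.42 p [0.7003 0.0694 0.2685] pitch 60.2 z [ 0.498 -0.004 -0.867] x [-0.867  0.003 -0.498] q [ 0.127  0.267 -0.022  0.765 -0.067  0.113] F [-0.68  0.38 -0.42] w 0.0
```

View pics/s2.png

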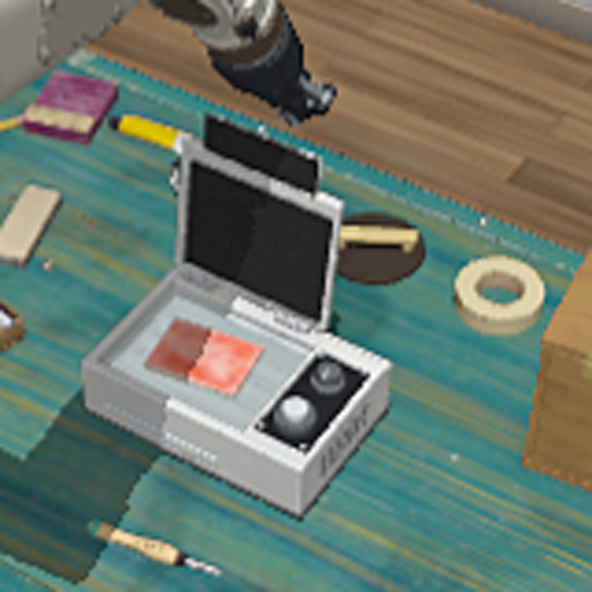

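View pics/t2.png

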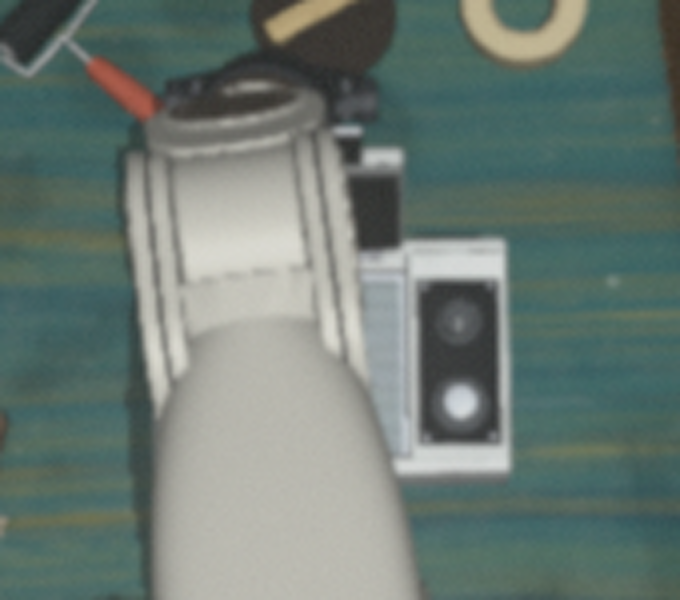

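```bash
python3 - <<'E'
from h import *
c=load("scene2.npz")
P=[[.7,.0695,.27],[.704,.0695,.262],[.656,.141,.268],[.656,.017,.268],[.668,.017,.267],[.668,.141,.267],[.635,.167,.08],[.635,-.009,.08]]
print(((proj(c,P)-[190,90])*3.7).round(0))
E
```

```text
[[293. 117.]
 [295. 122.]
 [203. 118.]
 [317. 165.]
 [324. 159.]
 [210. 112.]
 [172. 267.]
 [323. 335.]]
```

send_rows(increments=[[[0.15, 0, 0, 0, 0, 0], [0.15, 0, 0, 0, 0, 0], [0.17, 0, -0.1, 0, 0, 0], [0.17, 0, -0.1, 0, 0, 0], [0.17, 0, -0.1, 0, 0, 0], [0, 0, 0, 0, 0, 0]]])

```text
clock: 7.18
eef_pos: [0.6596, 0.0705, 0.266]
tool_rot: [0.002, 0.965, -0.001, 0.262]
ft_force: [0.6, -0.2, 0.8]
grip_width: -0.0001
```

```bash
python3 - <<'E'
from plan import *
now()
from workcell import *
import cv2
c=camera("scene");np.savez("scene3.npz",**c);cv2.imwrite("pics/s3.png",cv2.resize(c["color"][90:250,190:350,::-1],None,fx=3.7,fy=3.7,interpolation=cv2.INTER_CUBIC))
from h import proj
for th in (1.7,1.65,1.6,1.55,1.5,1.45):
    P=[[.631-.192*np.cos(th),y,.078+.192*np.sin(th)] for y in (.141,.017)]
    print(th,((proj(c,P)-[190,90])*3.7).round(0).tolist())
now()
E
```

```text
t 7.17 p [0.6596 0.0705 0.266 ] pitch 59.6 z [ 0.505 -0.002 -0.863] x [-0.863  0.003 -0.505] q [ 0.138  0.185 -0.139  0.722 -0.072  0.123] F [ 0.58 -0.22  0.82] w -0.0
1.7 [[203.0, 118.0], [317.0, 165.0]]
1.65 [[197.0, 122.0], [311.0, 170.0]]
1.6 [[191.0, 127.0], [306.0, 175.0]]
1.55 [[185.0, 133.0], [300.0, 181.0]]
1.5 [[179.0, 139.0], [295.0, 188.0]]
1.45 [[174.0, 145.0], [289.0, 194.0]]
t 7.22 p [0.6597 0.0705 0.2654] pitch 59.7 z [ 0.505 -0.002 -0.863] x [-0.863  0.003 -0.505] q [ 0.138  0.186 -0.139  0.722 -0.072  0.123] F [ 0.45 -0.08  1.28] w -0.0
```

View pics/s3.png

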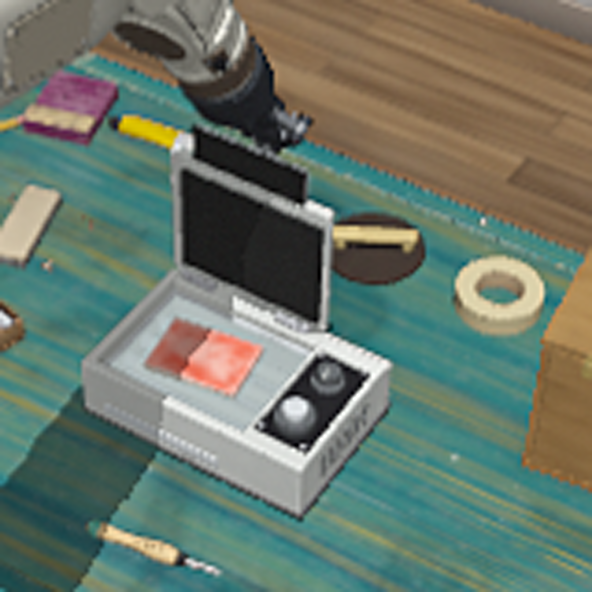

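send_rows(increments=[[[0.17, 0, -0.07, 0, 0, 0], [0.17, 0, -0.07, 0, 0, 0], [0.17, 0, -0.07, 0, 0, 0], [0.17, 0, -0.07, 0, 0, 0], [0.17, 0, -0.07, 0, 0, 0]]])

```text
clock: 7.85
eef_pos: [0.6136, 0.0705, 0.258]
tool_rot: [0.002, 0.965, -0.001, 0.261]
ft_force: [0.3, 0.1, -0.2]
grip_width: 0.0002
```

```bash
python3 - <<'E'
from plan import *
from workcell import *
import cv2
c=camera("scene");np.savez("scene4.npz",**c);cv2.imwrite("pics/s4.png",cv2.resize(c["color"][90:250,190:350,::-1],None,fx=3.7,fy=3.7,interpolation=cv2.INTER_CUBIC))
from h import proj
for th in (1.5,1.45,1.4,1.35,1.3):
    P=[[.631-.192*np.cos(th),y,.078+.192*np.sin(th)] for y in (.141,.017)]
    print(th,((proj(c,P)-[190,90])*3.7).round(0).tolist())
now()
E
```

```text
1.5 [[179.0, 139.0], [295.0, 188.0]]
1.45 [[174.0, 145.0], [289.0, 194.0]]
1.4 [[168.0, 152.0], [283.0, 202.0]]
1.35 [[162.0, 159.0], [278.0, 209.0]]
1.3 [[156.0, 167.0], [272.0, 217.0]]
t 7.9 p [0.6123 0.0704 0.2574] pitch 59.9 z [ 0.502 -0.003 -0.865] x [-0.865  0.003 -0.502] q [ 0.152  0.101 -0.259  0.69  -0.079  0.135] F [-2.28  0.01 -0.79] w -0.0
```

View pics/s4.png

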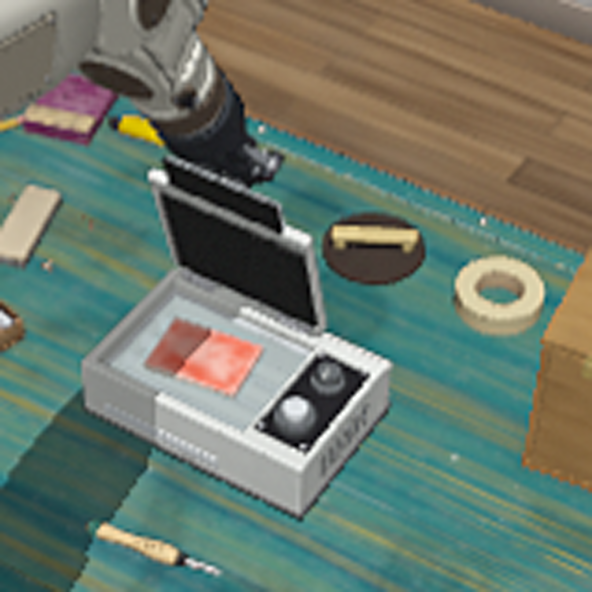

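send_rows(increments=[[[0, 0, -1, 0, 0, 0], [0.6, 0, -0.6, 0, 0, 0], [0.6, 0, -0.1, 0, 0, 0], [0.5, 0, 0.86, 0, 0, 0], [0.5, 0, 0.86, 0, 0, 0]]])

```text
clock: 8.52
eef_pos: [0.5197, 0.071, 0.2019]
tool_rot: [0.002, 0.965, -0.001, 0.262]
ft_force: [1.4, -0.1, -0.7]
grip_width: -0.0001
```

```bash
python3 - <<'E'
from plan import *
from workcell import *
import cv2
c=camera("scene");np.savez("scene5.npz",**c);cv2.imwrite("pics/s5.png",cv2.resize(c["color"][90:250,190:350,::-1],None,fx=3.7,fy=3.7,interpolation=cv2.INTER_CUBIC))
from h import proj
for th in (1.4,1.3,1.2,1.1,1,.9):
    P=[[.631-.192*np.cos(th),y,.078+.192*np.sin(th)] for y in (.141,.017)]
    print(th,((proj(c,P)-[190,90])*3.7).round(0).tolist())
now()
E
```

```text
1.4 [[168.0, 152.0], [283.0, 202.0]]
1.3 [[156.0, 167.0], [272.0, 217.0]]
1.2 [[145.0, 183.0], [261.0, 234.0]]
1.1 [[134.0, 201.0], [250.0, 252.0]]
1 [[124.0, 219.0], [240.0, 271.0]]
0.9 [[114.0, 238.0], [230.0, 291.0]]
t 8.57 p [0.5135 0.0698 0.1921] pitch 60.6 z [ 0.492 -0.005 -0.871] x [-0.871  0.002 -0.492] q [ 0.191 -0.027 -0.571  0.522 -0.098  0.169] F [-2.86 -1.15 -5.38] w 0.0
```

View pics/s5.png

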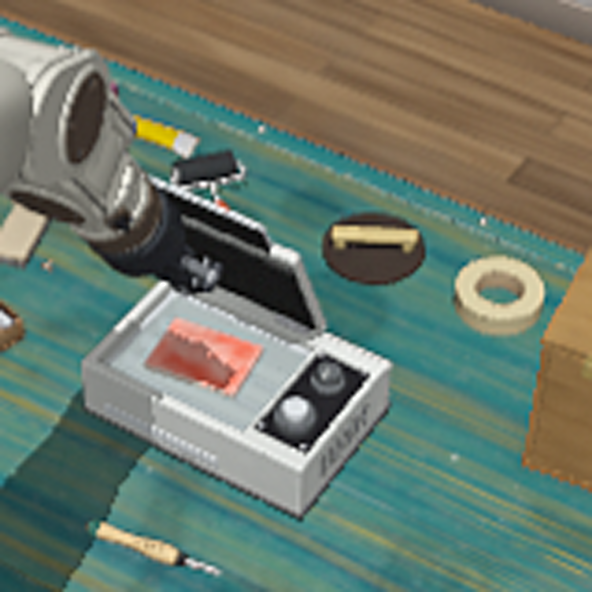

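send_rows(increments=[[[0, 0, -0.25, 0, 0, 0], [0, 0, 0, 0, 0, 0], [0, 0, 0, 0, 0, 0], [0, 0, 0, 0, 0, 0], [0, 0, 0, 0, 0, 0], [0, 0, 0, 0, 0, 0], [0, 0, 0, 0, 0, 0], [0, 0, 0, 0, 0, 0]]])

```text
clock: 9.57
eef_pos: [0.5136, 0.0709, 0.2128]
tool_rot: [0.002, 0.965, -0.001, 0.261]
ft_force: [-2.1, -1.1, 0.0]
grip_width: -0.0001
```

```bash
cat > look.py <<'E'
import sys
from plan import *
from workcell import *
import cv2
n=sys.argv[1]
now()
c=camera("scene");np.savez(f"scene{n}.npz",**c);cv2.imwrite(f"pics/s{n}.png",cv2.resize(c["color"][90:250,190:350,::-1],None,fx=3.7,fy=3.7,interpolation=cv2.INTER_CUBIC))
from h import proj
for th in map(float,sys.argv[2:]):
    P=[[.631-.192*np.cos(th),y,.078+.192*np.sin(th)] for y in (.141,.017)]
    print(th,((proj(c,P)-[190,90])*3.7).round(0).tolist())
now()
E
python3 look.py 6 1.1 1.0 .9 .8 .7
```

```text
t 9.57 p [0.5136 0.0709 0.2128] pitch 59.7 z [ 0.504 -0.003 -0.864] x [-0.864  0.003 -0.504] q [ 0.194 -0.056 -0.546  0.561 -0.1    0.172] F [-2.06 -1.06  0.03] w -0.0
1.1 [[134.0, 201.0], [250.0, 252.0]]
1.0 [[124.0, 219.0], [240.0, 271.0]]
0.9 [[114.0, 238.0], [230.0, 291.0]]
0.8 [[106.0, 258.0], [221.0, 311.0]]
0.7 [[98.0, 277.0], [213.0, 331.0]]
t 9.62 p [0.5137 0.0709 0.2129] pitch 59.7 z [ 0.504 -0.003 -0.864] x [-0.864  0.003 -0.504] q [ 0.194 -0.056 -0.546  0.561 -0.1    0.172] F [-1.66  0.11  0.08] w -0.0
```

View pics/s6.png

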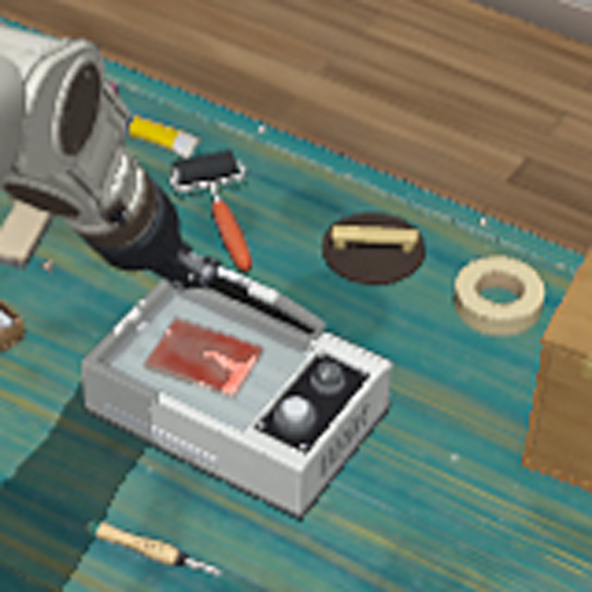

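send_rows(increments=[[[0, 0, 0, 0, 0, 0], [0, 0, 0, 0, 0, 0], [0, 0, 0, 0, 0, 0], [0, 0, 0, 0, 0, 0]]])

```text
clock: 10.12
eef_pos: [0.5141, 0.0709, 0.2133]
tool_rot: [0.002, 0.965, -0.001, 0.262]
ft_force: [-1.4, 0.1, -0.8]
grip_width: 0.0001
```

```bash
python3 - <<'E'
from plan import *
p,r=now()
from kin import ik
e=np.radians(60);z=np.array([np.cos(e),0,-np.sin(e)])
for w in [(.4385,.07,.0545),(.4385,.07,.04),(.41,.07,.05)]: print(ik(np.array(w),z))
E=lambda t:np.array([.631-.192*np.cos(t),0,.078+.192*np.sin(t)])
T=np.linspace(.94,0,28);off0=p-E(.94);off1=np.array([.4385,p[1],.0545])-E(0)
last=p
for i in range(1,len(T)):
    f=i/(len(T)-1);q=E(T[i])+off0*(1-f)+off1*f
    print(T[i].round(3),q.round(4),(r.inv().apply(q-last)/.05).round(3));last=q
E
```

```text
t 10.12 p [0.5141 0.0709 0.2133] pitch 59.7 z [ 0.505 -0.003 -0.863] x [-0.863  0.003 -0.505] q [ 0.194 -0.056 -0.546  0.561 -0.1    0.172] F [-1.41  0.12 -0.8 ] w 0.0
(array([ 0.2362869 ,  0.08740461, -0.94065565,  0.0312526 , -0.11731608]), np.float64(1.1550506118378344e-13))
(array([ 0.2362869 ,  0.13060671, -0.95914419, -0.03043804, -0.11731608]), np.float64(1.1600188379781293e-13))
(array([ 0.26087199,  0.05194697, -1.00367202,  0.00635326, -0.12932173]), np.float64(1.1756245611653722e-13))
0.905 [0.5089 0.0709 0.2091] [ 0.132 -0.     0.019]
0.87 [0.5038 0.0709 0.2047] [ 0.131 -0.     0.024]
0.836 [0.4989 0.0709 0.2002] [ 0.131 -0.     0.029]
0.801 [0.4941 0.0709 0.1955] [ 0.13  -0.     0.033]
0.766 [0.4895 0.0709 0.1906] [ 0.129 -0.     0.038]
0.731 [0.4851 0.0709 0.1856] [ 0.127 -0.     0.042]
0.696 [0.4808 0.0709 0.1804] [ 0.126 -0.     0.047]
0.661 [0.4768 0.0709 0.1751] [ 0.124 -0.     0.051]
0.627 [0.4729 0.0709 0.1696] [ 0.123 -0.     0.055]
0.592 [0.4692 0.0709 0.164 ] [ 0.121 -0.     0.06 ]
0.557 [0.4656 0.0709 0.1582] [ 0.119 -0.     0.064]
0.522 [0.4623 0.0709 0.1523] [ 0.117 -0.     0.068]
0.487 [0.4592 0.0709 0.1463] [ 0.114 -0.     0.072]
0.453 [0.4563 0.0709 0.1403] [ 0.112 -0.     0.076]
0.418 [0.4536 0.0709 0.1341] [ 0.109 -0.     0.08 ]
0.383 [0.4511 0.0709 0.1278] [ 0.106 -0.     0.084]
0.348 [0.4488 0.0709 0.1214] [ 0.104 -0.     0.087]
0.313 [0.4468 0.0709 0.1149] [ 0.101 -0.     0.091]
0.279 [0.445  0.0709 0.1084] [ 0.098 -0.     0.094]
0.244 [0.4434 0.0709 0.1018] [ 0.094 -0.     0.098]
0.209 [0.442  0.0709 0.0951] [ 0.091 -0.     0.101]
0.174 [0.4408 0.0709 0.0884] [ 0.088 -0.     0.104]
0.139 [0.4399 0.0709 0.0817] [ 0.084 -0.     0.107]
0.104 [0.4392 0.0709 0.0749] [0.08 0.   0.11]
0.07 [0.4387 0.0709 0.0681] [0.077 0.    0.113]
0.035 [0.4385 0.0709 0.0613] [0.073 0.    0.115]
0.0 [0.4385 0.0709 0.0545] [0.069 0.    0.118]
```

send_rows(increments=[[[0.13, 0, 0.02, 0, 0, 0], [0.13, 0, 0.025, 0, 0, 0], [0.13, 0, 0.03, 0, 0, 0], [0.13, 0, 0.035, 0, 0, 0], [0.13, 0, 0.04, 0, 0, 0], [0.13, 0, 0.04, 0, 0, 0], [0.125, 0, 0.045, 0, 0, 0], [0.125, 0, 0.05, 0, 0, 0]]])

```text
clock: 11.12
eef_pos: [0.4766, 0.071, 0.1746]
tool_rot: [0.002, 0.965, -0.001, 0.262]
ft_force: [-0.9, -0.5, -1.8]
grip_width: -0.0
```

```bash
python3 look.py 7 .9 .8 .7 .6 .5
```

```text
t 11.12 p [0.4766 0.071  0.1746] pitch 59.7 z [ 0.505 -0.003 -0.863] x [-0.863  0.003 -0.505] q [ 0.216 -0.087 -0.687  0.452 -0.111  0.191] F [-0.95 -0.45 -1.82] w -0.0
0.9 [[114.0, 238.0], [230.0, 291.0]]
0.8 [[106.0, 258.0], [221.0, 311.0]]
0.7 [[98.0, 277.0], [213.0, 331.0]]
0.6 [[91.0, 297.0], [206.0, 351.0]]
0.5 [[86.0, 316.0], [200.0, 371.0]]
t 11.18 p [0.4754 0.071  0.1735] pitch 59.8 z [ 0.503 -0.003 -0.864] x [-0.864  0.003 -0.503] q [ 0.216 -0.087 -0.689  0.452 -0.111  0.191] F [-1.71  0.28 -2.47] w -0.0
```

View pics/s7.png

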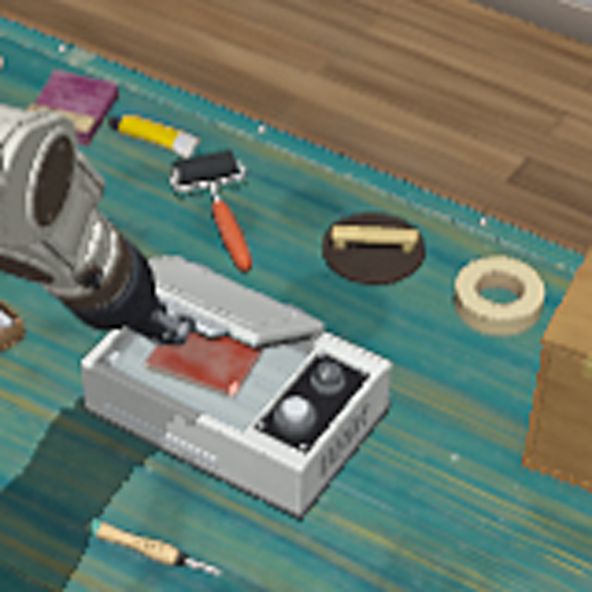

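send_rows(increments=[[[0.12, 0, 0.055, 0, 0, 0], [0.12, 0, 0.06, 0, 0, 0], [0.12, 0, 0.065, 0, 0, 0], [0.115, 0, 0.07, 0, 0, 0], [0.115, 0, 0.07, 0, 0, 0], [0.11, 0, 0.075, 0, 0, 0], [0.11, 0, 0.08, 0, 0, 0], [0.105, 0, 0.085, 0, 0, 0]]])

```text
clock: 12.18
eef_pos: [0.4513, 0.0711, 0.1273]
tool_rot: [0.002, 0.965, -0.001, 0.262]
ft_force: [-1.0, -0.5, -0.5]
grip_width: 0.0
```

```bash
python3 look.py 8 .6 .5 .4 .3 .2
```

```text
t 12.18 p [0.4513 0.0711 0.1273] pitch 59.7 z [ 0.505 -0.003 -0.863] x [-0.863  0.003 -0.505] q [ 0.234 -0.061 -0.816  0.298 -0.12   0.206] F [-1.   -0.53 -0.49] w 0.0
0.6 [[91.0, 297.0], [206.0, 351.0]]
0.5 [[86.0, 316.0], [200.0, 371.0]]
0.4 [[82.0, 335.0], [195.0, 390.0]]
0.3 [[79.0, 353.0], [191.0, 408.0]]
0.2 [[77.0, 370.0], [188.0, 425.0]]
t 12.22 p [0.4503 0.071  0.1262] pitch 59.8 z [ 0.503 -0.003 -0.864] x [-0.864  0.003 -0.503] q [ 0.234 -0.06  -0.818  0.298 -0.119  0.206] F [-1.17  0.51 -1.48] w -0.0
```

View pics/s8.png

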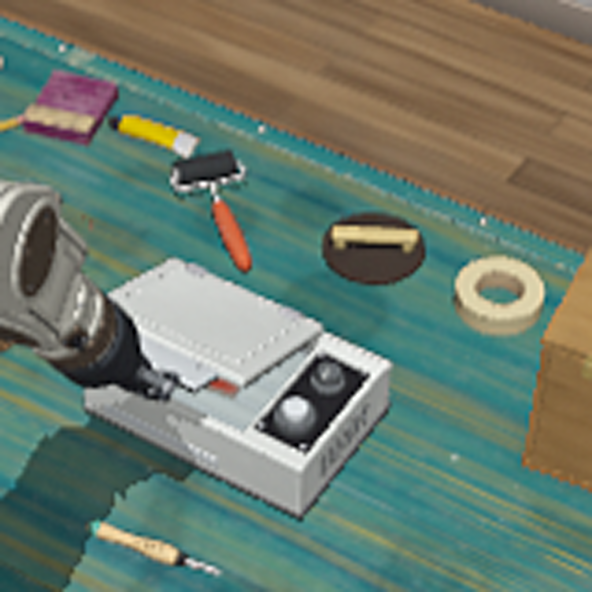

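send_rows(increments=[[[0.08, 0, 0.065, 0, 0, 0], [0.08, 0, 0.065, 0, 0, 0], [0.075, 0, 0.07, 0, 0, 0], [0.075, 0, 0.07, 0, 0, 0], [0.075, 0, 0.07, 0, 0, 0], [0.07, 0, 0.075, 0, 0, 0], [0.07, 0, 0.075, 0, 0, 0], [0.065, 0, 0.08, 0, 0, 0]]])

```text
clock: 13.22
eef_pos: [0.4406, 0.0714, 0.0881]
tool_rot: [0.002, 0.965, -0.001, 0.262]
ft_force: [-0.5, 0.1, -0.9]
grip_width: 0.0005
```

```bash
python3 look.py 9 .4 .3 .2 .1 0
```

```text
t 13.22 p [0.4406 0.0714 0.0881] pitch 59.6 z [ 0.505 -0.002 -0.863] x [-0.863  0.003 -0.505] q [ 0.242  0.004 -0.901  0.15  -0.124  0.214] F [-0.54  0.12 -0.94] w 0.0
0.4 [[82.0, 335.0], [195.0, 390.0]]
0.3 [[79.0, 353.0], [191.0, 408.0]]
0.2 [[77.0, 370.0], [188.0, 425.0]]
0.1 [[76.0, 386.0], [187.0, 441.0]]
0.0 [[77.0, 401.0], [187.0, 456.0]]
t 13.28 p [0.4399 0.0713 0.0873] pitch 59.7 z [ 0.504 -0.002 -0.864] x [-0.864  0.003 -0.504] q [ 0.242  0.004 -0.902  0.149 -0.124  0.214] F [-1.21 -0.03 -1.48] w 0.0
```

View pics/s9.png

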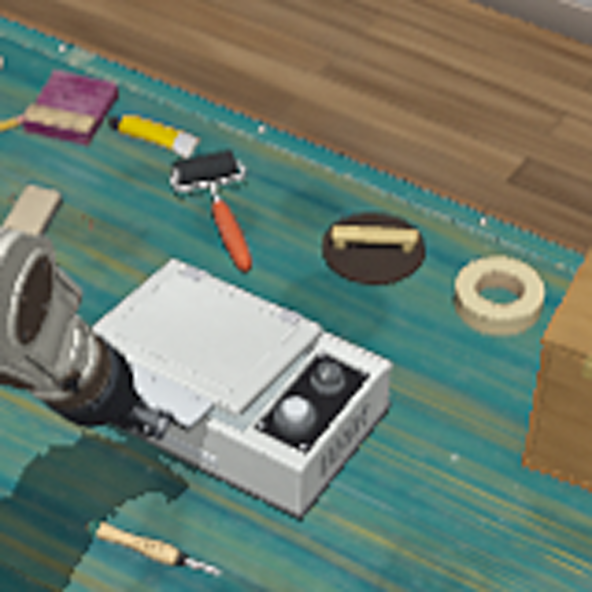

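send_rows(increments=[[[0.055, 0, 0.08, 0, 0, 0], [0.05, 0, 0.08, 0, 0, 0], [0.05, 0, 0.08, 0, 0, 0], [0.05, 0, 0.08, 0, 0, 0], [0.045, 0, 0.07, 0, 0, 0], [0.04, 0, 0.06, 0, 0, 0], [0.04, 0, 0.06, 0, 0, 0], [0.03, 0, 0.05, 0, 0, 0]]])

```text
clock: 14.28
eef_pos: [0.441, 0.0715, 0.0561]
tool_rot: [0.002, 0.965, -0.001, 0.263]
ft_force: [0.2, -0.5, -0.0]
grip_width: 0.0
```

```bash
python3 look.py 10 .1 0.05 0
```

```text
t 14.28 p [0.441  0.0715 0.0561] pitch 59.4 z [ 0.508 -0.002 -0.861] x [-0.861  0.004 -0.508] q [ 0.243  0.09  -0.95   0.011 -0.125  0.215] F [ 0.22 -0.51 -0.03] w 0.0
0.1 [[76.0, 386.0], [187.0, 441.0]]
0.05 [[77.0, 394.0], [187.0, 449.0]]
0.0 [[77.0, 401.0], [187.0, 456.0]]
t 14.32 p [0.4405 0.0714 0.0556] pitch 59.5 z [ 0.507 -0.002 -0.862] x [-0.862  0.004 -0.507] q [ 0.243  0.09  -0.951  0.011 -0.125  0.215] F [-0.49 -0.2   0.26] w 0.0
```

View pics/s10.png

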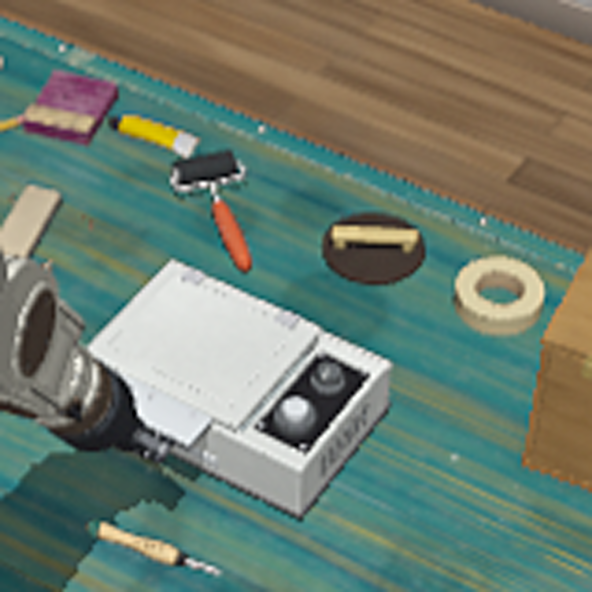

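send_rows(increments=[[[0.03, 0, 0.04, 0, 0, 0], [0.03, 0, 0.04, 0, 0, 0], [0.03, 0, 0.04, 0, 0, 0], [0.03, 0, 0.04, 0, 0, 0], [0.03, 0, 0.04, 0, 0, 0], [0.03, 0, 0.04, 0, 0, 0]]])

```text
clock: 15.08
eef_pos: [0.4373, 0.0712, 0.0399]
tool_rot: [0.002, 0.965, -0.001, 0.262]
ft_force: [0.4, -0.7, -0.6]
grip_width: 0.0
```

```bash
python3 look.py 11 0; python3 - <<'E'
from h import *
for n in ("scene8","scene9","scene10","scene11"):
    c=load(n+".npz")
    # lid near-front points depth at lid face right-front
    for th,a in ((0,0),):
        P=np.array([[.631-.14,.02,.09],[.631-.18,.03,.09],[.56,.03,.09]])
        q=proj(c,P); print(n,[at_d(c,*x).round(4).tolist() for x in q])
E
```

```text
t 15.07 p [0.4373 0.0712 0.0399] pitch 59.7 z [ 0.505 -0.003 -0.863] x [-0.863  0.003 -0.505] q [ 0.245  0.132 -0.976 -0.052 -0.125  0.216] F [ 0.43 -0.66 -0.64] w 0.0
0.0 [[77.0, 401.0], [187.0, 456.0]]
t 15.12 p [0.437  0.0711 0.0396] pitch 59.7 z [ 0.504 -0.003 -0.863] x [-0.863  0.003 -0.504] q [ 0.245  0.132 -0.976 -0.053 -0.125  0.216] F [ 0.19 -0.36  0.64] w 0.0
scene8 [[0.5171, 0.0376, 0.0548], [0.4867, 0.0555, 0.0397], [0.5221, 0.0059, 0.1376]]
scene9 [[0.5158, 0.0367, 0.0565], [0.4785, 0.0496, 0.0513], [0.5491, 0.023, 0.1037]]
scene10 [[0.4869, 0.0172, 0.0955], [0.4524, 0.031, 0.0881], [0.56, 0.03, 0.09]]
scene11 [[0.4874, 0.0176, 0.0948], [0.4482, 0.028, 0.094], [0.5568, 0.028, 0.094]]
```

View pics/s11.png

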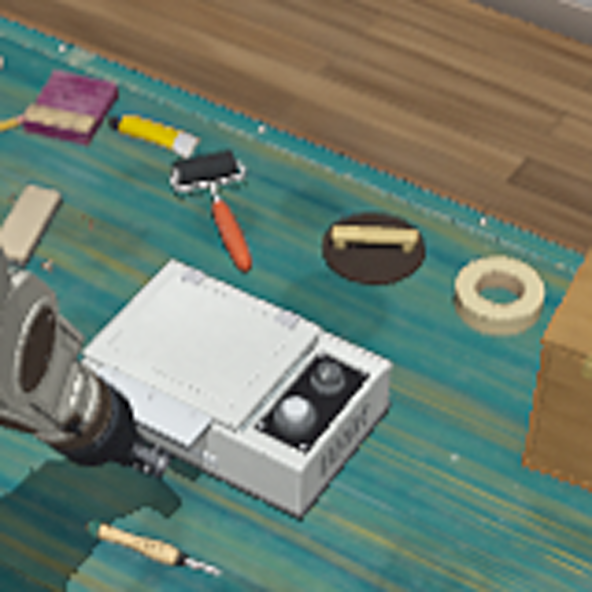

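send_rows(increments=[[[0.17, 0, -0.1, 0, 0, 0], [0.17, 0, -0.1, 0, 0, 0], [0.1, 0, -0.8, 0, 0, 0], [0, 0, -0.8, 0, 0, 0], [0, 0, -0.8, 0, 0, 0]]])

```text
clock: 15.75
eef_pos: [0.3509, 0.0713, 0.1416]
tool_rot: [0.002, 0.965, -0.001, 0.261]
ft_force: [1.3, 1.1, 0.7]
grip_width: -0.0001
```

```bash
python3 - <<'E'
from h import *
from workcell import *
import cv2
from plan import *
c=camera("scene");np.savez("scene12.npz",**c)
print(proj(c,[[.522,-.046,.09]]))
u,v=proj(c,[[.522,-.046,.09]])[0].round().astype(int)
for vv in range(v-8,v+9,2): print([tuple(at_d(c,uu,vv).round(3)) [2] for uu in range(u-10,u+11,2)])
cv2.imwrite("pics/s12.png",cv2.resize(c["color"][90:250,190:350,::-1],None,fx=3.7,fy=3.7,interpolation=cv2.INTER_CUBIC))
cv2.imwrite("pics/s12b.png",cv2.resize(c["color"][v-25:v+25,u-30:u+30,::-1],None,fx=10,fy=10,interpolation=cv2.INTER_CUBIC));print(u,v)
t=camera("top");np.savez("top12.npz",**t)
cv2.imwrite("pics/t12.png",cv2.resize(t["color"][80:280,120:380,::-1],None,fx=3,fy=3,interpolation=cv2.INTER_CUBIC))
cv2.imwrite("pics/t12b.png",cv2.resize(t["color"][150:205,230:290,::-1],None,fx=10,fy=10,interpolation=cv2.INTER_CUBIC))
for vv in range(174,188,2): print([tuple(at_d(t,uu,vv).round(3)) [2] for uu in range(256,276,2)])
now()
E
```

```text
[[269.4718657  202.87390933]]
[np.float64(0.096), np.float64(0.094), np.float64(0.077), np.float64(0.082), np.float64(0.082), np.float64(0.083), np.float64(0.079), np.float64(0.082), np.float64(0.083), np.float64(0.088), np.float64(0.082)]
[np.float64(0.095), np.float64(0.085), np.float64(0.08), np.float64(0.081), np.float64(0.084), np.float64(0.104), np.float64(0.085), np.float64(0.084), np.float64(0.082), np.float64(0.08), np.float64(0.076)]
[np.float64(0.089), np.float64(0.065), np.float64(0.081), np.float64(0.096), np.float64(0.102), np.float64(0.107), np.float64(0.104), np.float64(0.098), np.float64(0.085), np.float64(0.079), np.float64(0.083)]
[np.float64(0.057), np.float64(0.083), np.float64(0.081), np.float64(0.095), np.float64(0.098), np.float64(0.105), np.float64(0.107), np.float64(0.095), np.float64(0.08), np.float64(0.079), np.float64(0.078)]
[np.float64(0.074), np.float64(0.081), np.float64(0.078), np.float64(0.099), np.float64(0.094), np.float64(0.098), np.float64(0.09), np.float64(0.092), np.float64(0.08), np.float64(0.078), np.float64(0.086)]
[np.float64(0.081), np.fl
[... 1604 characters left out ...]
(0.096), np.float64(0.095), np.float64(0.1), np.float64(0.101), np.float64(0.104), np.float64(0.092), np.float64(0.088), np.float64(0.079), np.float64(0.075)]
[np.float64(0.079), np.float64(0.077), np.float64(0.09), np.float64(0.089), np.float64(0.093), np.float64(0.093), np.float64(0.09), np.float64(0.088), np.float64(0.081), np.float64(0.08)]
[np.float64(0.087), np.float64(0.081), np.float64(0.087), np.float64(0.096), np.float64(0.097), np.float64(0.089), np.float64(0.085), np.float64(0.084), np.float64(0.08), np.float64(0.08)]
t 15.85 p [0.3529 0.0723 0.1447] pitch 59.3 z [ 0.511  0.    -0.859] x [-0.859  0.004 -0.511] q [ 0.343 -0.327 -0.947  0.441 -0.173  0.302] F [0.18 0.09 0.75] w 0.0
```

View pics/s12b.png

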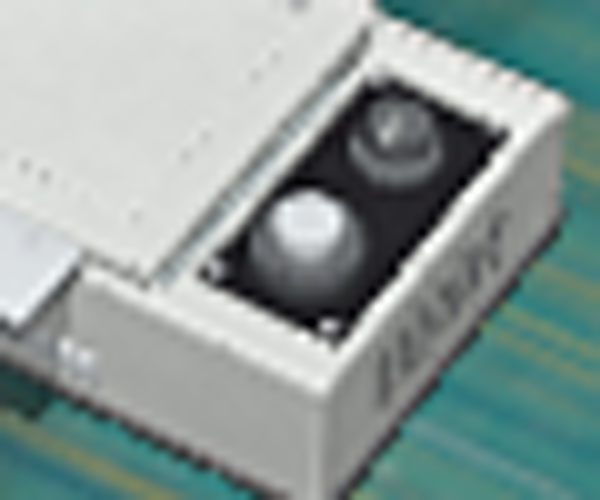

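View pics/t12.png

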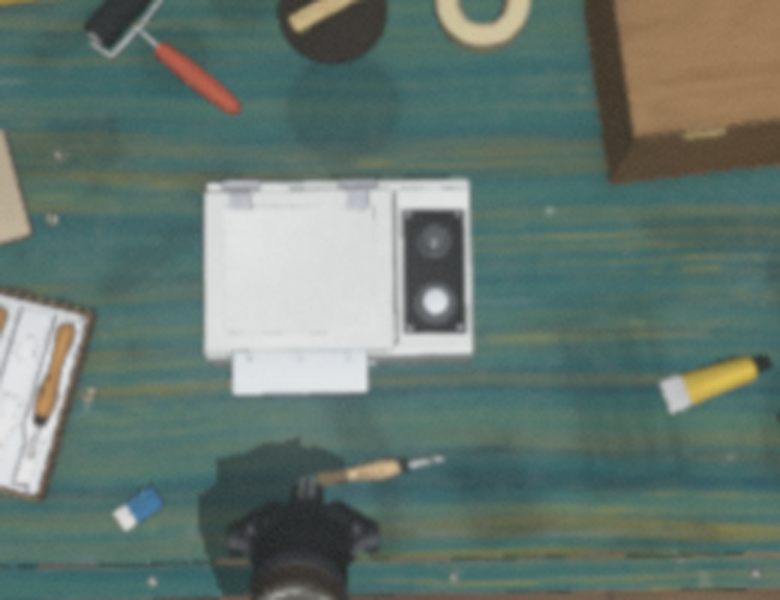

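View pics/t12b.png

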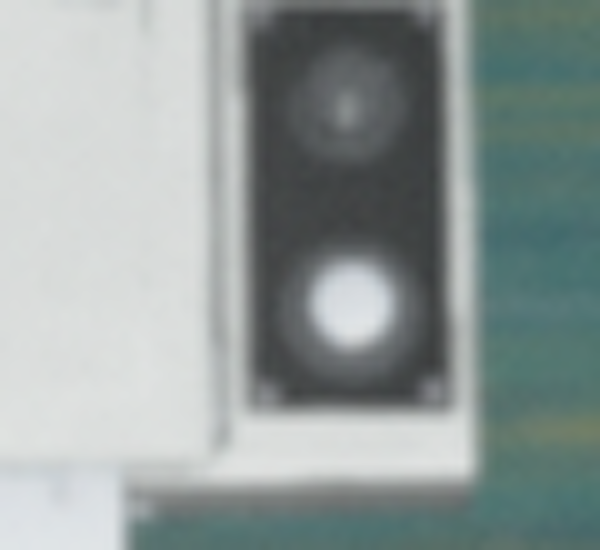

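```bash
python3 - <<'E'
from h import *
from plan import *
t=load("top12.npz");b=at_z(t,264.75,180.05,.104);print(b)
B=[b[0].round(3),b[1].round(3)]
show(([.36,.05,.24],70,3),(B+[.20],90,6),(B+[.125],90,3))
E
```

```text
[ 0.52180156 -0.04417117  0.104     ]
t 15.85 p [0.3529 0.0723 0.1447] pitch 59.3 z [ 0.511  0.    -0.859] x [-0.859  0.004 -0.511] q [ 0.343 -0.327 -0.947  0.441 -0.173  0.302] F [0.18 0.09 0.75] w 0.0
[0.36, 0.05, 0.24] 70
   [-0.37, -0.15, -0.52, 0.0, 0.36, -0.01]
   [-0.33, -0.15, -0.54, 0.0, 0.36, -0.01]
   [-0.3, -0.15, -0.56, 0.0, 0.36, -0.01]
[np.float64(0.522), np.float64(-0.044), 0.2] 90
   [-0.46, -0.31, 0.31, 0.0, 0.33, 0.0]
   [-0.48, -0.31, 0.28, 0.0, 0.33, 0.0]
   [-0.49, -0.31, 0.25, 0.0, 0.33, 0.0]
   [-0.51, -0.31, 0.23, 0.0, 0.33, 0.0]
   [-0.52, -0.31, 0.2, 0.0, 0.33, 0.0]
   [-0.53, -0.31, 0.16, 0.0, 0.33, 0.0]
[np.float64(0.522), np.float64(-0.044), 0.125] 90
   [0.0, 0.0, 0.5, 0.0, 0.0, 0.0]
   [0.0, 0.0, 0.5, 0.0, 0.0, 0.0]
   [0.0, 0.0, 0.5, 0.0, 0.0, 0.0]
```

send_rows(increments=[[[-0.37, -0.15, -0.52, 0, 0.36, 0], [-0.33, -0.15, -0.54, 0, 0.36, 0], [-0.3, -0.15, -0.56, 0, 0.36, 0]]])

```text
clock: 16.23
eef_pos: [0.3604, 0.0488, 0.2361]
tool_rot: [0.002, 0.986, -0.001, 0.168]
ft_force: [1.0, 0.3, -0.1]
grip_width: 0.0002
```

send_rows(increments=[[[-0.46, -0.31, 0.31, 0, 0.33, 0], [-0.48, -0.31, 0.28, 0, 0.33, 0], [-0.49, -0.31, 0.25, 0, 0.33, 0], [-0.51, -0.31, 0.23, 0, 0.33, 0], [-0.52, -0.31, 0.2, 0, 0.33, 0], [-0.53, -0.31, 0.16, 0, 0.33, 0], [0, 0, 0, 0, 0, 0]]])

```text
clock: 17.1
eef_pos: [0.5231, -0.0455, 0.1909]
tool_rot: [0.003, 1.0, -0.0, -0.005]
ft_force: [-0.4, -0.2, -0.7]
grip_width: 0.0001
```

```bash
python3 - <<'E'
from plan import *
show(([.522,-.045,.13],90,3))
from workcell import *
import cv2
t=camera("top")
cv2.imwrite("pics/t13.png",cv2.resize(t["color"][110:230,180:300,::-1],None,fx=5,fy=5,interpolation=cv2.INTER_CUBIC))
E
```

```text
t 17.1 p [ 0.5231 -0.0455  0.1909] pitch 89.4 z [-0.01 -0.   -1.  ] x [-1.     0.006  0.01 ] q [-8.600e-02  3.230e-01 -1.100e-02  1.247e+00 -1.000e-03 -8.100e-02] F [-0.4  -0.22 -0.73] w 0.0
[0.522, -0.045, 0.13] 90
   [0.0, 0.0, 0.41, -0.0, -0.02, -0.01]
   [0.01, 0.0, 0.41, -0.0, -0.02, -0.01]
   [0.01, 0.0, 0.41, -0.0, -0.02, -0.01]
```

View pics/t13.png

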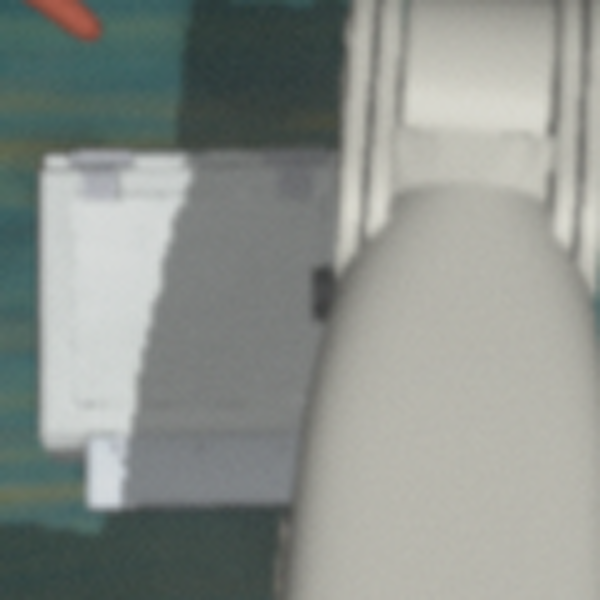

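The lid lies flat and the arm hides the button, as expected. Next I'll lower onto it.

send_rows(increments=[[[0, 0, 0.41, 0, -0.02, 0], [0, 0, 0.41, 0, -0.02, 0], [0, 0, 0.4, 0, -0.02, 0], [0, 0, 0.1, 0, 0, 0], [0, 0, 0.1, 0, 0, 0], [0, 0, 0.06, 0, 0, 0], [0, 0, 0, 0, 0, 0]]])

```text
clock: 18.02
eef_pos: [0.522, -0.0446, 0.1215]
tool_rot: [0.002, 1.0, -0.0, 0.003]
ft_force: [0.4, -0.7, -0.3]
grip_width: 0.0002
```

```bash
python3 -c "
from plan import *
now()"
```

```text
t 18.02 p [ 0.522  -0.0446  0.1215] pitch 89.6 z [ 0.006 -0.001 -1.   ] x [-1.     0.004 -0.006] q [-0.085  0.364 -0.144  1.056  0.    -0.081] F [ 0.42 -0.71 -0.26] w 0.0
```

send_rows(increments=[[[0, 0, 0.05, 0, 0, 0], [0, 0, 0.05, 0, 0, 0], [0, 0, 0.05, 0, 0, 0], [0, 0, 0, 0, 0, 0]]])

```text
clock: 18.52
eef_pos: [0.5216, -0.0446, 0.1133]
tool_rot: [0.002, 1.0, -0.0, 0.003]
ft_force: [0.4, -0.4, 0.1]
grip_width: -0.0
```

send_rows(increments=[[[0, 0, 0.05, 0, 0, 0], [0, 0, 0, 0, 0, 0]]])

```text
clock: 18.77
eef_pos: [0.5217, -0.0446, 0.1109]
tool_rot: [0.002, 1.0, -0.0, 0.003]
ft_force: [0.5, -0.0, 0.3]
grip_width: 0.0003
```

send_rows(increments=[[[0, 0, 0.05, 0, 0, 0], [0, 0, 0, 0, 0, 0]]])

```text
clock: 19.02
eef_pos: [0.5221, -0.0447, 0.1087]
tool_rot: [0.002, 1.0, -0.0, 0.003]
ft_force: [0.1, -0.0, 2.2]
grip_width: -0.0001
```

send_rows(increments=[[[0, 0, 0.05, 0, 0, 0], [0, 0, 0, 0, 0, 0]]])

```text
clock: 19.27
eef_pos: [0.5221, -0.0447, 0.1063]
tool_rot: [0.002, 1.0, -0.0, 0.003]
ft_force: [0.4, -0.0, 2.2]
grip_width: -0.0001
```

send_rows(increments=[[[0, 0, 0.05, 0, 0, 0], [0, 0, 0, 0, 0, 0]]])

```text
clock: 19.52
eef_pos: [0.5221, -0.0447, 0.1039]
tool_rot: [0.002, 1.0, -0.0, 0.003]
ft_force: [0.4, 0.7, 3.6]
grip_width: 0.0002
```

send_rows(increments=[[[0, 0, 0.04, 0, 0, 0], [0, 0, 0, 0, 0, 0]]])

```text
clock: 19.77
eef_pos: [0.5222, -0.0447, 0.1036]
tool_rot: [0.002, 1.0, -0.0, 0.004]
ft_force: [-4.7, 0.7, 15.4]
grip_width: 0.0001
```

The force jumped from 3.6 to 15 N and TCP z stopped at 0.1036, after about 6 mm of travel from contact. The button is fully down, so I'll release it.

send_rows(increments=[[[0, 0, -0.1, 0, 0, 0], [0, 0, -0.3, 0, 0, 0], [0, 0, -0.6, 0, 0, 0], [0, 0, -0.6, 0, 0, 0], [0, 0, -0.6, 0, 0, 0], [0, 0, -0.6, 0, 0, 0]]])

```text
clock: 20.52
eef_pos: [0.5208, -0.0446, 0.2427]
tool_rot: [0.002, 1.0, -0.0, 0.003]
ft_force: [0.2, 0.3, 0.2]
grip_width: 0.0002
```

send_rows(increments=[[[0.6, -0.6, -0.2, 0, 0, 0], [0.6, -0.6, -0.2, 0, 0, 0], [0.5, -0.6, 0, 0, 0, 0], [0.5, -0.6, 0, 0, 0, 0], [0.4, -0.6, 0, 0, 0, 0], [0, 0, 0, 0, 0, 0]]])

```text
clock: 21.28
eef_pos: [0.389, -0.1953, 0.2612]
tool_rot: [0.004, 1.0, -0.0, 0.003]
ft_force: [0.5, 0.8, -0.1]
grip_width: -0.0002
```

```bash
python3 - <<'E'
from h import *
from plan import *
from workcell import *
now()
c=camera("scene");np.savez("scene14.npz",**c)
cv2.imwrite("pics/s14.png",cv2.resize(c["color"][90:250,190:350,::-1],None,fx=3.7,fy=3.7,interpolation=cv2.INTER_CUBIC))
t=camera("top");np.savez("top14.npz",**t)
cv2.imwrite("pics/t14.png",cv2.resize(t["color"][80:280,120:380,::-1],None,fx=3,fy=3,interpolation=cv2.INTER_CUBIC))
a=load("top12.npz")
for nm,k in (("before",a),("after",t)):
    print(nm,"button z",np.median([at_d(k,u,v)[2] for u in range(263,268) for v in range(178,183)]).round(4),
     "lid front z",np.median([at_d(k,u,v)[2] for u in range(200,240) for v in range(190,195)]).round(4),"lid back",np.median([at_d(k,u,v)[2] for u in range(200,240) for v in range(148,153)]).round(4),"lip",np.median([at_d(k,u,v)[2] for u in range(202,238) for v in range(203,208)]).round(4))
E
```

```text
t 21.27 p [ 0.389  -0.1953  0.2612] pitch 89.7 z [ 0.005 -0.001 -1.   ] x [-1.     0.008 -0.005] q [-0.467  0.099 -0.11   1.357  0.002 -0.458] F [ 0.47  0.79 -0.14] w -0.0
before button z 0.1012 lid front z 0.0911 lid back 0.0923 lip 0.0875
after button z 0.1019 lid front z 0.0918 lid back 0.0925 lip 0.0874
```

View pics/s14.png

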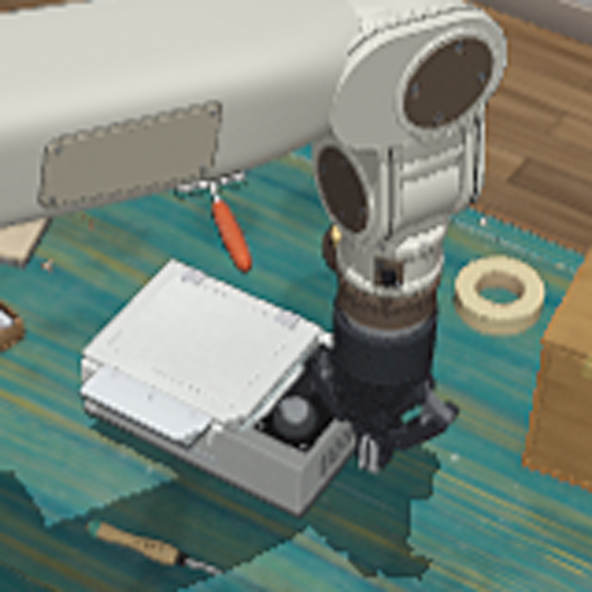

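View pics/t14.png

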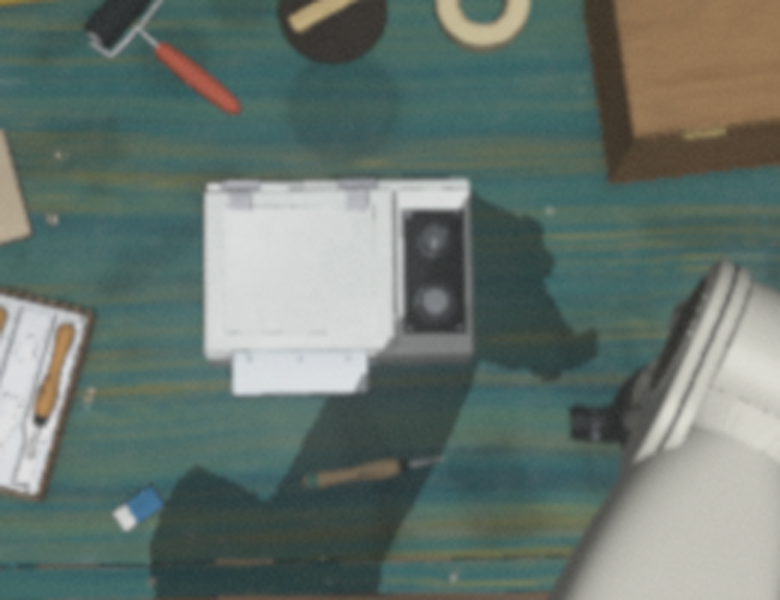

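The lid lies level with its outer face at z 0.092, and the button is back up, in shadow. The gouge at (385,470) and the eraser at (138,508) haven't moved, and the arm is clear of everything.

```bash
python3 -c "
from workcell import *
print(job_done())"
```

```text
the job is handed in; nothing more can be done
None
```

I tipped, caught and lowered the lid, then pressed and released the start button, and handed the job in at about 21 s. The hand-in gave no verdict.

- **Lid:** I tipped it from behind with the closed fingertips to about 1.38 rad. I then went over the top and caught it on the outside of the fingers at about 0.95 rad. It rested there with roughly 1.5–2 N on the fingers, and I lowered it at about 0.3 rad/s, slower at the end.
- **Button:** I pressed it about 6 mm. Force rose to 3.6 N, then jumped to 15 N at the stop, and I let it come up again.

**Last checks:**
- **Lid shut:** the outer face is level, 0.0918 m at the front and 0.0925 m at the back. The lip height did not change after the press.
- **Button up:** its top is at 0.102 m, against 0.101 m before the press.
- **Tools:** the gouge and eraser look unmoved. The whetstone was partly out of the last picture and the arm hid the ink tube, but I went near neither.
- **Arm:** it stands clear with no contact force.

**Not confirmed or off plan:**
- **Plate:** it is hidden under the shut lid, so I could not check its final position. The fingers never came near it.
- **Lid angles:** they were read from pictures, to about ±0.05 rad. No direct reading of the joint was available.
- **Rehearsal pose:** an early low pose in front of the unit, before the lid was touched, was out of reach (elbow limit). The tool ended about 60 mm off it, so I used a steeper 60° tool pitch.

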